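# Load the tappet wash rack, lock its bayonet lid and slide it under the spray head

## Robot

A 6-joint arm with a two-finger parallel gripper is mounted at the origin on the work surface. World frame = base frame: x ahead of the robot, y to its left, z up, the work surface at z = 0. Lengths are in m, angles in rad, forces in N, time in s.
With the tool pointing down it reaches from about 0.275 to 0.75 m from the base axis. Payload 10.2 kg.
Tool frame: the origin (TCP) lies midway between the tips of the shut fingers; the grasp point (between the pads) lies 19 mm behind it; z points along the fingers, y is the line along which they close (so a half turn about z gives the same grasp; the last joint's range is limited). The gripper opens to 88 mm and grips with 3 to 60 N. Pads are 18 mm wide; open, the fingers measure 123 mm over their backs; the gripper's body (75 mm by 187 mm) begins 45 mm behind the grasp point.
Start: joints at [0.972, 0.313, 1.498, -0, 1.331, -0.223], TCP at [0.193, 0.488, 0.239] pointing down, gripper open.
Joint ranges: [-2.94, 2.94], [-0.97, 2.17], [0.19, 2.56], [-1.23, 4.37], [0.02, 3.11], [-2.88, 2.88]. Speed limits (rad/s): [2.39, 2.39, 3.01, 3.14, 3.14, 3.14].

## Interface

Orientations are given as [roll, pitch, yaw] about the fixed x, y, z axes, in that order (R = Rz(yaw) Ry(pitch) Rx(roll)).
In Python, from rig import readout, read_camera, ctrl gives the robot as it stands.
- The arm moves only by the shell command python3 -m creep 'ROWS'. ROWS is JSON, a list of rows, each an object of numbers: "tx", "ty", "tz": the shift along the tool's x, y, z in cm; "wx", "wy", "wz": the turn, a rotation vector about the tool's x, y, z in degrees; "gripper": the finger opening in cm, from 0 to 8.81. In form: [{"tx": .., "ty": .., "tz": .., "wx": .., "wy": .., "wz": .., "gripper": ..}, ...]. A call has 1 to 8 rows; each row shifts and turns the commanded pose from where the row before left it, along the tool's axes as they then stand; what a row does not reach is not made up. A row lasts 1/12 s, in which the tool goes at most 41.7 mm and 7.16 degrees, less where a joint would pass 70% of its speed; a pose out of reach is approached as far as the arm can. A call is refused whole if a number of a shift passes 4.17 or a number of a turn 7.16, either way. A call with a gripper value outside its range is refused whole. The fingers move at their own pace and stop on an object; the grip force is fixed at half the most. Time passes only in rows, so rows that do not move let the fingers close. It gives the time, the measured TCP pose, the force, the opening and the grip force at its end, in the units of the state.
- readout.state(): the state, without advancing time (a new reading comes with each control period).
- read_camera(name): name is "scene" or "top"; returns a dict with "img" (420x560x3 uint8, red, green, blue), "z_map" (420x560 float32, m along the optical axis (not along the pixel's ray), 0 where there is no reading), "K" (3x3 intrinsics, pixels), "k1" (the pictures are not rectified: a ray, as slopes to the right and down, at radius r is drawn at 1 + k1 r^2 times it, then the intrinsics apply), "R" (3x3) and "t" (3): a world point X has camera coordinates R X + t. Camera axes: x right, y down, z forward; pixel columns grow to the right and rows downward; lengths in m; the calibration is good to about 2 mm. A picture is of the moment at which its call begins.
- ctrl.hand_in(): hands the job in; it is judged then, once.
The state is a dict: "time": time; "q": joint angles; "joint_velocities": joint speeds; "tau": joint torques, N m; "tcp_pos": TCP position; "tcp_rot": TCP orientation; "contact_force": force on the tool from outside, world axes, zero at the start; "ft_torque": the same for the moment, N m; "grip_width": finger opening in m; "gripper_force": force on a finger pad.
Only numpy, scipy, OpenCV 4.12 (cv2) and the standard library are available. Lean on these libraries where they do the work, as an engineer would, in place of code of your own. Each camera call takes 0.05 s, during which the arm holds its last target. There are 200 camera calls.

## Task

Pull the round wash rack out from under the spray head to its front stop and stand the valve tappets from the bench in its wells, one to a well and flat on the bottom, either end up. Then set the hold-down lid on the rack's centre post, push it down against the spring and give it a quarter turn clockwise as far as it turns, so that it springs into its notches and stays locked when let go. Last, slide the loaded rack along its rails back under the spray head, fully home against its stop, and leave the other things on the bench where they stand.

Things in the scene. Friction and masses are not known exactly. Their poses are not given: they have to be found in the camera images.
- tappet0: valve tappet: a plain steel cylinder 34 mm in diameter and 22 mm tall, 60 g, standing on the bench; origin at its middle, z along its axis; both ends alike. 4 to 6 of the six are there, the others absent
- tappet1: valve tappet: a plain steel cylinder 34 mm in diameter and 22 mm tall, 60 g, standing on the bench; origin at its middle, z along its axis; both ends alike. 4 to 6 of the six are there, the others absent
- tappet2: valve tappet: a plain steel cylinder 34 mm in diameter and 22 mm tall, 60 g, standing on the bench; origin at its middle, z along its axis; both ends alike. 4 to 6 of the six are there, the others absent
- tappet3: valve tappet: a plain steel cylinder 34 mm in diameter and 22 mm tall, 60 g, standing on the bench; origin at its middle, z along its axis; both ends alike. 4 to 6 of the six are there, the others absent
- tappet4: valve tappet: a plain steel cylinder 34 mm in diameter and 22 mm tall, 60 g, standing on the bench; origin at its middle, z along its axis; both ends alike. 4 to 6 of the six are there, the others absent
- tappet5: valve tappet: a plain steel cylinder 34 mm in diameter and 22 mm tall, 60 g, standing on the bench; origin at its middle, z along its axis; both ends alike. 4 to 6 of the six are there, the others absent
- well0 (a point): floor centre of one of the six round wells of the wash rack, 34 mm above the bench: inside diameter 42 mm, walls 10 mm high and 2.5 mm thick; centres 68 mm from the post, 60 degrees apart. Room for fingers is across the line to the post: 27 mm to the next well's wall, 34 mm to the next tappet. Axes as post_top
- well1 (a point): floor centre of one of the six round wells of the wash rack, 34 mm above the bench: inside diameter 42 mm, walls 10 mm high and 2.5 mm thick; centres 68 mm from the post, 60 degrees apart. Room for fingers is across the line to the post: 27 mm to the next well's wall, 34 mm to the next tappet. Axes as post_top
- well2 (a point): floor centre of one of the six round wells of the wash rack, 34 mm above the bench: inside diameter 42 mm, walls 10 mm high and 2.5 mm thick; centres 68 mm from the post, 60 degrees apart. Room for fingers is across the line to the post: 27 mm to the next well's wall, 34 mm to the next tappet. Axes as post_top
- well3 (a point): floor centre of one of the six round wells of the wash rack, 34 mm above the bench: inside diameter 42 mm, walls 10 mm high and 2.5 mm thick; centres 68 mm from the post, 60 degrees apart. Room for fingers is across the line to the post: 27 mm to the next well's wall, 34 mm to the next tappet. Axes as post_top
- well4 (a point): floor centre of one of the six round wells of the wash rack, 34 mm above the bench: inside diameter 42 mm, walls 10 mm high and 2.5 mm thick; centres 68 mm from the post, 60 degrees apart. Room for fingers is across the line to the post: 27 mm to the next well's wall, 34 mm to the next tappet. Axes as post_top
- well5 (a point): floor centre of one of the six round wells of the wash rack, 34 mm above the bench: inside diameter 42 mm, walls 10 mm high and 2.5 mm thick; centres 68 mm from the post, 60 degrees apart. Room for fingers is across the line to the post: 27 mm to the next well's wall, 34 mm to the next tappet. Axes as post_top
- rack (a joint): position (m) of the round wash rack (steel disc 188 mm across, top 34 mm above the bench) on the station's rails: 0 = right out against its front stop, 0.200 = against its end stop, centred under the spray head; growing along +y of post_top. Begins between 0.13 and 0.20, stays where it is left, takes 3 to 5 N to slide
- post_top (a point): top centre of the rack's hollow post (54 mm across, 59 mm above the bench); y along the rails to the spray head, z up. Bayonet mouth: a hole 17 mm wide and a slot 12 by 36 mm along x. Its spring pushes the lid up: 8 N unpressed, 17 N fully down. The lid turns only while its disc is within 3 mm of the post's top; stops end the turn at 90 degrees; let go, its lugs rise 3 mm into notches
- rack_knob (a point): top centre of the rack's upright black round knob (24 mm in diameter, from 50 to 86 mm above the bench, on a thinner stem), 126 mm from the post towards -y of post_top; for sliding the rack
- lid: hold-down lid: perforated steel disc 172 mm across, 4 mm thick, 0.45 kg; origin centre of its underside. Black grip bar on top along x: 62 mm long, 14 mm thick, up to z 34 mm. Stem below 15 mm across, 17 mm long, with two lugs along x (32 mm over both, 7 mm wide, z -15 to -10 mm). Half a turn makes no difference. On the post unpressed it stands 13 mm above post_top, locked 6 mm
- liner: short dark steel cylinder liner that the lid lies on at the start: a ring 100 mm outside, 86 mm inside, 40 mm tall, fixed to the bench; origin at the centre of its underside
- station: wash station, fixed: aluminium drip pan 170 mm (its x) by 460 mm (its y, from -205 to 255 mm) and 10 mm high, two rails along its y, a pillar at its +y end (at y 236 mm, up to 250 mm high) and a spray head 76 mm across over x 0, y 100 mm, its underside 167 mm above the bench. Origin on the bench; the post of the rack is at y = -100 mm + joint rack
- piston: aluminium piston, bystander, 86 mm across, 66 mm tall; origin centre of underside
- socket: wrench socket, bystander, 30 mm across, 42 mm tall, narrower below; origin centre of underside
- valve_spring: dark coil spring standing up, bystander, 31 mm across, 48 mm tall; origin centre of underside
- valve: engine valve standing on its head, bystander, head 38 mm across, stem 7 mm, 105 mm tall; origin centre of underside
- dial_gauge: dial gauge on a magnetic stand, bystander, base 50 by 60 by 55 mm, 190 mm tall, gauge 105 mm to its -y side; origin centre of the base's underside
- spanner: spanner, bystander, 170 mm long, lying along its x
Mind the look-alikes: they are no part of the job. What is shaped like the tappet5 but brown or orange is not meant.

How it is judged:
On the way, in this order (a step that is already met when the one before it is completed fails the run):
1. the rack is pulled right out to its front stop (value of joint rack below 0.012 m), for 0.2 s.
2. every tappet on the bench stands in a well of its own (((horizontal distance between tappet0 and well0 below 0.009 m and z of tappet0 in the frame of well0 between 0.007 and 0.015 m) or (horizontal distance between tappet0 and well1 below 0.009 m and z of tappet0 in the frame of well1 between 0.007 and 0.015 m) or (horizontal distance between tappet0 and well2 below 0.009 m and z of tappet0 in the frame of well2 between 0.007 and 0.015 m) or (horizontal distance between tappet0 and well3 below 0.009 m and z of tappet0 in the frame of well3 between 0.007 and 0.015 m) or (horizontal distance between tappet0 and well4 below 0.009 m and z of tappet0 in the frame of well4 between 0.007 and 0.015 m) or (horizontal distance between tappet0 and well5 below 0.009 m and z of tappet0 in the frame of well5 between 0.007 and 0.015 m)) and angle between the z axis of each of tappet0, tappet1, tappet2, tappet3, tappet4, tappet5 and the z axis of post_top, either way round below 0.12 rad and linear speed of each of tappet0, tappet1, tappet2, tappet3, tappet4, tappet5 below 0.03 m/s and ((horizontal distance between tappet1 and well0 below 0.009 m and z of tappet1 in the frame of well0 between 0.007 and 0.015 m) or (horizontal distance between tappet1 and well1 below 0.009 m and z of tappet1 in the frame of well1 between 0.007 and 0.015 m) or (horizontal distance between tappet1 and well2 below 0.009 m and z of tappet1 in the frame of well2 between 0.007 and 0.015 m) or (horizontal distance between tappet1 and well3 below 0.009 m and z of tappet1 in the frame of well3 between 0.007 and 0.015 m) or (horizontal distance between tappet1 and well4 below 0.009 m and z of tappet1 in the frame of well4 between 0.007 and 0.015 m) or (horizontal distance between tappet1 and well5 below 0.009 m and z of tappet1 in the frame of well5 between 0.007 and 0.015 m)) and ((horizontal distance between tappet2 and well0 below 0.009 m and z of tappet2 in the frame of well0 between 0.007 and 0.015 m) or (horizontal distance between tappet2 and well1 below 0.009 m and z of tappet2 in the frame of well1 between 0.007 and 0.015 m) or (horizontal distance between tappet2 and well2 below 0.009 m and z of tappet2 in the frame of well2 between 0.007 and 0.015 m) or (horizontal distance between tappet2 and well3 below 0.009 m and z of tappet2 in the frame of well3 between 0.007 and 0.015 m) or (horizontal distance between tappet2 and well4 below 0.009 m and z of tappet2 in the frame of well4 between 0.007 and 0.015 m) or (horizontal distance between tappet2 and well5 below 0.009 m and z of tappet2 in the frame of well5 between 0.007 and 0.015 m)) and ((horizontal distance between tappet3 and well0 below 0.009 m and z of tappet3 in the frame of well0 between 0.007 and 0.015 m) or (horizontal distance between tappet3 and well1 below 0.009 m and z of tappet3 in the frame of well1 between 0.007 and 0.015 m) or (horizontal distance between tappet3 and well2 below 0.009 m and z of tappet3 in the frame of well2 between 0.007 and 0.015 m) or (horizontal distance between tappet3 and well3 below 0.009 m and z of tappet3 in the frame of well3 between 0.007 and 0.015 m) or (horizontal distance between tappet3 and well4 below 0.009 m and z of tappet3 in the frame of well4 between 0.007 and 0.015 m) or (horizontal distance between tappet3 and well5 below 0.009 m and z of tappet3 in the frame of well5 between 0.007 and 0.015 m)) and ((horizontal distance between tappet4 and well0 below 0.009 m and z of tappet4 in the frame of well0 between 0.007 and 0.015 m) or (horizontal distance between tappet4 and well1 below 0.009 m and z of tappet4 in the frame of well1 between 0.007 and 0.015 m) or (horizontal distance between tappet4 and well2 below 0.009 m and z of tappet4 in the frame of well2 between 0.007 and 0.015 m) or (horizontal distance between tappet4 and well3 below 0.009 m and z of tappet4 in the frame of well3 between 0.007 and 0.015 m) or (horizontal distance between tappet4 and well4 below 0.009 m and z of tappet4 in the frame of well4 between 0.007 and 0.015 m) or (horizontal distance between tappet4 and well5 below 0.009 m and z of tappet4 in the frame of well5 between 0.007 and 0.015 m)) and ((horizontal distance between tappet5 and well0 below 0.009 m and z of tappet5 in the frame of well0 between 0.007 and 0.015 m) or (horizontal distance between tappet5 and well1 below 0.009 m and z of tappet5 in the frame of well1 between 0.007 and 0.015 m) or (horizontal distance between tappet5 and well2 below 0.009 m and z of tappet5 in the frame of well2 between 0.007 and 0.015 m) or (horizontal distance between tappet5 and well3 below 0.009 m and z of tappet5 in the frame of well3 between 0.007 and 0.015 m) or (horizontal distance between tappet5 and well4 below 0.009 m and z of tappet5 in the frame of well4 between 0.007 and 0.015 m) or (horizontal distance between tappet5 and well5 below 0.009 m and z of tappet5 in the frame of well5 between 0.007 and 0.015 m))), for 0.2 s.
3. the lid is locked on the post by its bayonet and let go (all of step 2 and horizontal distance between lid and post_top below 0.006 m and z of lid in the frame of post_top between 0.0042 and 0.0085 m and angle between the x axis of lid and the y axis of post_top, either way round below 0.22 rad and angle between lid's own z axis and vertical below 0.09 rad and linear speed of lid below 0.03 m/s and contact force between the fingers and lid below 0.3 N), for 0.3 s.
4. the rack is home under the spray head (value of joint rack above 0.194 m), for 0.2 s.
At the end, for the whole second after the job is handed in: Each tappet standing (0.12 rad, either end up) on a well floor (9 mm off centre, 4 mm in height); lid level, within 6 mm of the post axis, 4.2 to 8.5 mm above the post, grip bar within 0.22 rad of across the slots; rack within 6 mm of its end stop; all let go and at rest (all of step 3 and value of joint rack above 0.194 m and velocity of joint rack below 0.02 m/s); the robot touches nothing.
It fails at once if a bystander is moved by more than 40 mm (distance of any of piston, socket, valve_spring, valve, dial_gauge, spanner from where it was at the start of the episode above 0.04 m).
Of tappet0, tappet1, tappet2, tappet3, tappet4, tappet5 only 4 to 6 are there at a start; the rules pass over those that are not, and their reading is None.
At some moment in a run one of tappet0, tappet1, tappet2, tappet3, tappet4, tappet5 may be knocked a few centimetres aside while the robot is not near it.
Once in a run the grip may slacken for a moment while it holds something.
It also fails if it takes over 210 s, if anything falls off the work surface, if the arm or the gripper's body presses on something with over 40 N, if the wrist force passes 120 N, or if a joint passes its speed limit or range.

## Working session

There is one attempt and no reset: what is moved stays moved. The work goes in short steps, Python scripts to look and compute and a shell command to move; the robot and the scene stay as the last step left them, time stands still between calls to the robot, and variables do not carry over. Pictures are saved under pics/ and viewed, at most 14 in all, crops included, and the job is handed in when it is done.

```bash
ls; mkdir -p pics; cat > h.py <<'E'
import numpy as np, cv2
from rig import readout, read_camera, ctrl
def cam(n,f=None):
    c=read_camera(n)
    if f: cv2.imwrite('pics/'+f,cv2.cvtColor(c['img'],cv2.COLOR_RGB2BGR))
    return c
def dist(c): return np.array([c['k1'],0,0,0],float)
def ray(c,uv):
    uv=np.atleast_2d(np.array(uv,float))
    p=cv2.undistortPointsIter(uv[:,None],np.array(c['K'],float),dist(c),None,None,(3,50,1e-9))[:,0]
    d=np.c_[p,np.ones(len(p))]@np.array(c['R']); o=-np.array(c['R']).T@np.array(c['t'])
    return o,d
def onplane(c,uv,z):
    o,d=ray(c,uv); return o+d*((z-o[2])/d[:,2])[:,None]
def cloud(c):
    h,w=c['z_map'].shape; v,u=np.mgrid[:h,:w]
    o,d=ray(c,np.c_[u.ravel(),v.ravel()]); z=c['z_map'].ravel()
    P=o+d*z[:,None]; P[z==0]=np.nan
    return P.reshape(h,w,3)
def proj(c,X):
    return cv2.projectPoints(np.array(X,float).reshape(-1,3),cv2.Rodrigues(np.array(c['R'],float))[0],np.array(c['t'],float),np.array(c['K'],float),dist(c))[0][:,0]
E
python3 - <<'E'
from h import *
a=cam('scene','s0.png');b=cam('top','t0.png')
for c in(a,b): print(c['K'],c['k1'],-np.array(c['R']).T@c['t'],c['R'])
s=readout.state();print(s)
E
```

```text
pics
[[398.60608876   0.         278.5539828 ]
 [  0.         398.60608876 218.93330035]
 [  0.           0.           1.        ]] -0.11110188231420706 [1.23183703 0.52580023 0.63287626] [[-0.64488623  0.76393856  0.02279533]
 [ 0.40421346  0.36623035 -0.83814486]
 [-0.64863952 -0.5312939  -0.54497116]]
[[539.33821416   0.         287.34614114]
 [  0.         539.33821416 211.07589732]
 [  0.           0.           1.        ]] -0.03515276389282056 [ 0.42605744 -0.00639186  1.35013233] [[ 0.01150599 -0.99993017  0.00269474]
 [-0.993873   -0.01173247 -0.10990365]
 [ 0.10992759 -0.00141368 -0.99393859]]
{'time': 0.1, 'q': array([ 9.71588706e-01,  3.13341727e-01,  1.49832412e+00, -2.70771042e-05,
        1.33096883e+00, -2.23427929e-01]), 'joint_velocities': array([-0.00091029, -0.00042625, -0.00264047, -0.00068364,  0.00076345,
        0.00024213]), 'tau': array([ 1.83261560e-03, -4.02812433e+01, -2.52643454e+01,  6.95534167e-02,
        3.42327892e-02, -3.94255210e-05]), 'tcp_pos': array([0.1925874 , 0.48818181, 0.23825899]), 'tcp_rot': array([-3.14057070e+00, -2.05244115e-04,  2.76581930e+00]), 'contact_force': array([-0.14608717, -0.8989931 , -0.72934695]), 'ft_torque': array([-0.01664111,  0.01470385,  0.03773782]), 'gripper_force': 0.0, 'grip_width': 0.08804424121026708}
```

View pics/t0.png

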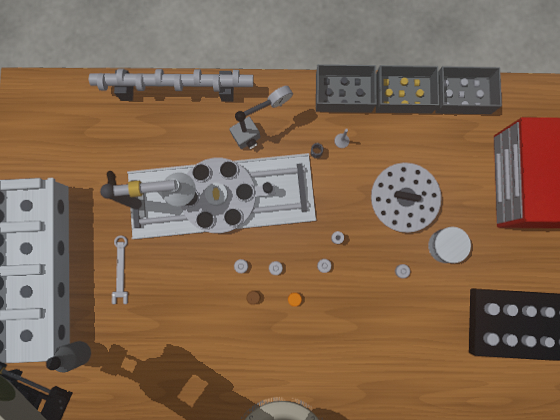

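View pics/s0.png

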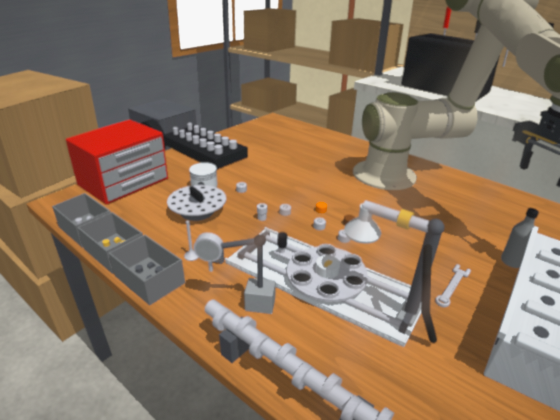

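Top view: plain grey cylinders at (241,266), (276,268), (324,266), (403,271) look like tappets. The one at (338,238) looks taller with a dark centre, so it is probably the socket. The look-alikes are brown (253,297) and orange (295,299). The rack is at (217,195) with its knob at (268,188), and the lid is at (407,197). I'll measure these and check them in a crop.

```bash
cat >> h.py <<'E'
def tappets(c,z=0.022,lo=(0.1,-0.5),hi=(0.6,0.5),P=None):
    """height-map blobs of cloud tops near z with r~17mm -> list"""
    P=cloud(c) if P is None else P
    return P
E
python3 - <<'E'
from h import *
a=cam('scene');b=cam('top')
Pa,Pb=cloud(a),cloud(b)
m=np.nan_to_num(Pb[...,2])
print('table z',np.median(Pb[320:340,330:420,2]))
for n,uv in dict(t1=(241,266),t2=(276,268),t3=(324,266),x=(338,238),t4=(403,271),br=(253,297),orr=(295,299),lid=(380,200),bar=(407,197),knob=(268,188),disc=(217,212),post=(216,193)).items():
    u,v=uv; w=Pb[v-3:v+4,u-3:u+4].reshape(-1,3); print(n,np.nanmedian(w,0).round(4),w[:,2].min().round(4),w[:,2].max().round(4))
s=cv2.resize(b['img'][100:320,110:470],None,fx=2.2,fy=2.2,interpolation=cv2.INTER_CUBIC)
cv2.imwrite('pics/c0.png',s[...,::-1])
E
```

```text
table z nan
t1 [0.4362 0.1039 0.0223] 0.0103 0.03
t2 [0.4323 0.0179 0.0222] 0.0171 0.0272
t3 [ 0.4385 -0.0998  0.022 ] nan nan
x [ 0.5064 -0.1321  0.0411] 0.0363 0.0448
t4 [ 0.4284 -0.2937  0.022 ] 0.0169 0.0276
br [0.3614 0.0728 0.0216] 0.0144 0.0276
orr [ 0.3578 -0.0294  0.023 ] 0.0165 0.0297
lid [ 0.6007 -0.2344  0.0425] 0.0349 0.0502
bar [ 0.6042 -0.2953  0.0732] 0.0434 0.0799
knob [0.6204 0.0383 0.0855] nan nan
disc [0.5672 0.1642 0.0335] 0.0275 0.0391
post [0.6113 0.1652 0.0551] 0.0504 0.0629
```

View pics/c0.png

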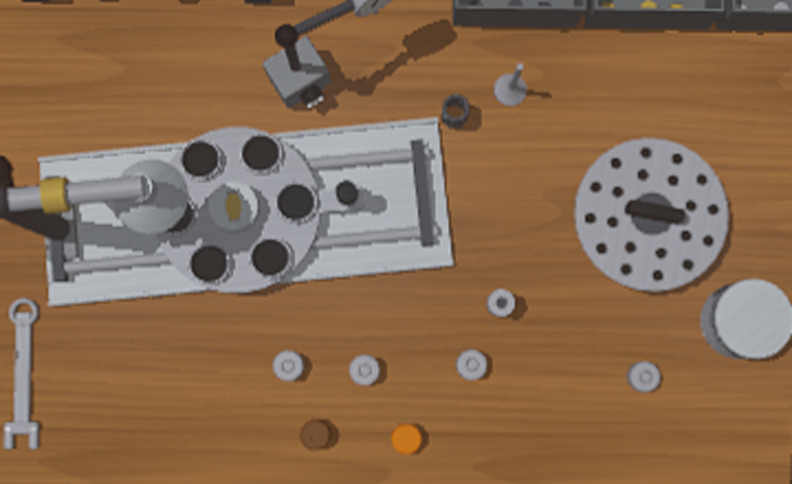

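Chosen: four tappets, all with top z 22 mm: (241,266), (276,268), (324,266) and (403,271). (338,238) is 41 mm tall, so it is the socket. The brown and orange ones are excluded. Next I'll measure precise geometry.

```bash
cat >> h.py <<'E'
def heights(c,res=0.001,x=(0.25,0.8),y=(-0.4,0.4)): pass
def circ(c,uv,z,r,search=6):
    """refine circle: centroid of the bright/level patch around uv whose cloud z within 4mm of z"""
    P=cloud(c); p0=onplane(c,uv,z)[0]
    m=(abs(P[...,2]-z)<0.009)&(np.hypot(P[...,0]-p0[0],P[...,1]-p0[1])<r*1.5)
    n,l,st,ce=cv2.connectedComponentsWithStats(m.astype(np.uint8))
    k=1+np.argmax(st[1:,4]); cn=max(cv2.findContours((l==k).astype(np.uint8),0,1)[0],key=cv2.contourArea)
    q=onplane(c,cn[:,0],z)[:,:2]; (cx,cy),rr=cv2.minEnclosingCircle(q.astype(np.float32)); 
    M=np.c_[2*q,np.ones(len(q))]; s=np.linalg.lstsq(M,(q**2).sum(1),rcond=None)[0]
    return s[:2].round(4),round(float(np.sqrt(s[2]+s[0]**2+s[1]**2)),4)
def plan(x,y,z,phi=None):
    """finger axis angle phi (deg, mod 180) ; prints the turn first then the shift in tool axes (cm)"""
    s=readout.state(); yaw=s['tcp_rot'][2]; f=np.degrees(yaw)-90
    w=0 if phi is None else (f-phi+90)%180-90
    R=cv2.Rodrigues(np.zeros(3))[0]
    yn=yaw-np.radians(w); d=np.array([x,y,z])-s['tcp_pos']
    t=[d[0]*np.cos(yn)+d[1]*np.sin(yn), d[0]*np.sin(yn)-d[1]*np.cos(yn), -d[2]]
    print('wz %.2f deg, tx ty tz cm'%w,np.round(np.array(t)*100,2),'pos',s['tcp_pos'].round(4),'rot',np.degrees(s['tcp_rot']).round(2),'q6 %.2f'%s['q'][5],'t %.1f'%s['time'],'w %.4f'%s['grip_width'])
E
python3 - <<'E'
from h import *
b=cam('top');P=cloud(b);hsv=cv2.cvtColor(b['img'],cv2.COLOR_RGB2HSV)
for uv in[(241,266),(276,268),(324,266),(403,271)]:
    print('tap',uv,circ(b,uv,.022,.017))
print('lid',circ(b,(406,197),.044,.086),'disc',circ(b,(217,195),.034,.094),'knob',circ(b,(268,188),.086,.012))
# lid bar: dark px above z .055
d0=onplane(b,[(407,197)],.074)[0]
m=((hsv[...,2]<70)&(np.hypot(P[...,0]-d0[0],P[...,1]-d0[1])<.06)&(P[...,2]>.058))
q=onplane(b,np.argwhere(m)[:,::-1],.074)[:,:2]; r=cv2.minAreaRect(q.astype(np.float32)*1000); print('bar',r, np.degrees(np.arctan2(*np.linalg.svd(q-q.mean(0),full_matrices=False)[2][0][::-1])),q.mean(0),len(q))
# pan
m=(abs(P[...,2]-.010)<.007)&(hsv[...,1]<60)&(P[...,0]>.45)&(P[...,0]<.75)&(P[...,1]>-.15)&(P[...,1]<.42)
n,l,st,ce=cv2.connectedComponentsWithStats(m.astype(np.uint8));k=1+np.argmax(st[1:,4])
q=onplane(b,np.argwhere(l==k)[:,::-1],.010)[:,:2];r=cv2.minAreaRect(q.astype(np.float32)*1000);print('pan',r)
for n,u in dict(gauge=(245,133),dial=(283,95),spring=(316,150),valve=(343,140),piston=(452,246)).items(): print(n,np.nanmedian(P[u[1]-3:u[1]+4,u[0]-3:u[0]+4].reshape(-1,3),0).round(3))
E
```

```text
tap (241, 266) (array([0.4356, 0.1047]), 0.0159)
tap (276, 268) (array([0.4318, 0.0196]), 0.0156)
tap (324, 266) (array([ 0.4387, -0.1   ]), 0.0156)
tap (403, 271) (array([ 0.4299, -0.2936]), 0.0162)
lid (array([ 0.6079, -0.2975]), 0.0842) disc (array([0.6084, 0.1488]), 0.0947) knob (array([0.6227, 0.0399]), 0.011)
bar ((607.0186767578125, -295.9697265625), (60.95832443237305, 16.494976043701172), 80.30194091796875) -99.81272779372233 [ 0.60716235 -0.29586252] 167
pan ((626.4971313476562, 28.36937713623047), (173.33392333984375, 196.89366149902344), 6.405594825744629)
gauge [0.761 0.098 0.056]
dial [0.821 0.005 0.17 ]
spring [ 0.733 -0.08   0.002]
valve [ 0.755 -0.145  0.013]
piston [ 0.489 -0.402  0.067]
```

```bash
python3 - <<'E'
from h import *
b=cam('top')
q=onplane(b,[(309,153.6),(316,220.5),(131.8,238.6),(128,172)],.010)[:,:2];print(q.round(4),[np.linalg.norm(q[i]-q[(i+1)%4]).round(3) for i in range(4)])
u=(q[2]+q[3]-q[0]-q[1]);print('y axis deg',np.degrees(np.arctan2(u[1],u[0])),[np.degrees(np.arctan2(*v[::-1])) for v in(q[2]-q[1],q[3]-q[0])])
u/=np.linalg.norm(u);f=(q[0]+q[1])/2;o=f+.205*u;print('origin',o,'front post',o-.1*u,'front knob',o-.226*u,'rack',np.dot(np.array([.6227,.0399])-o,u)+.226)
plan(.6227,.0399,.15,95-90)
E
```

```text
[[ 0.7213 -0.0614]
 [ 0.5515 -0.0801]
 [ 0.5007  0.3784]
 [ 0.6688  0.3954]] [np.float64(0.171), np.float64(0.461), np.float64(0.169), np.float64(0.46)]
y axis deg 96.43201858835012 [np.float64(96.3156713661688), np.float64(96.54874207402759)]
origin [0.61340247 0.13296061] front post [0.62460489 0.03359006] front knob [ 0.63871995 -0.09161683] rack 0.1324836157023307
wz 63.47 deg, tx ty tz cm [-48.42  38.93   8.85] pos [0.1926 0.4883 0.2385] rot [-1.7998e+02 -1.0000e-02  1.5847e+02] q6 -0.22 t 0.3 w 0.0885
```

```bash
python3 -m creep '[{"wz":6.9},{"wz":6.9},{"wz":6.9},{"wz":6.9},{"wz":6.9},{"wz":6.9},{"wz":6.9},{"wz":6.9}]'
python3 -m creep '[{"wz":6.9},{"tx":-3,"ty":0.9},{"tx":-3,"ty":0.9},{"tx":-3,"ty":0.9},{"tx":-3,"ty":0.9},{"tx":-3,"ty":0.9},{"tx":-3,"ty":0.9},{"tx":-3,"ty":0.9}]'
python3 -m creep '[{"tx":-3,"ty":0.9},{"tx":-3,"ty":0.9},{"tx":-3,"ty":0.9},{"tx":-3,"ty":0.9},{"tx":-3,"ty":0.9},{"tx":-3,"ty":0.9},{"tx":-3,"ty":0.9},{"tx":-3,"ty":0.9}]'
python3 -c "
from h import *
plan(.6227,.0399,.056,6.4)"
```

```text
wz 62.07 deg, tx ty tz cm [-49.35  37.74  18.25] pos [0.1926 0.4883 0.2385] rot [-1.7998e+02 -1.0000e-02  1.5847e+02] q6 -0.22 t 0.3 w 0.0885invalid input at $[0]: expected keys tx, ty, tz, wx, wy, wz, gripper
invalid input at $[0]: expected keys tx, ty, tz, wx, wy, wz, gripper
invalid input at $[0]: expected keys tx, ty, tz, wx, wy, wz, gripper
```

```bash
python3 -m creep '[{"tx":0,"ty":0,"tz":0,"wx":0,"wy":0,"wz":6.9,"gripper":6},{"tx":0,"ty":0,"tz":0,"wx":0,"wy":0,"wz":6.9,"gripper":6},{"tx":0,"ty":0,"tz":0,"wx":0,"wy":0,"wz":6.9,"gripper":6},{"tx":0,"ty":0,"tz":0,"wx":0,"wy":0,"wz":6.9,"gripper":6},{"tx":0,"ty":0,"tz":0,"wx":0,"wy":0,"wz":6.9,"gripper":6},{"tx":0,"ty":0,"tz":0,"wx":0,"wy":0,"wz":6.9,"gripper":6},{"tx":0,"ty":0,"tz":0,"wx":0,"wy":0,"wz":6.9,"gripper":6},{"tx":0,"ty":0,"tz":0,"wx":0,"wy":0,"wz":6.9,"gripper":6}]'
python3 -m creep '[{"tx":0,"ty":0,"tz":0,"wx":0,"wy":0,"wz":6.9,"gripper":6},{"tx":-3.5,"ty":1,"tz":0,"wx":0,"wy":0,"wz":0,"gripper":6},{"tx":-3.5,"ty":1,"tz":0,"wx":0,"wy":0,"wz":0,"gripper":6},{"tx":-3.5,"ty":1,"tz":0,"wx":0,"wy":0,"wz":0,"gripper":6},{"tx":-3.5,"ty":1,"tz":0,"wx":0,"wy":0,"wz":0,"gripper":6},{"tx":-3.5,"ty":1,"tz":0,"wx":0,"wy":0,"wz":0,"gripper":6},{"tx":-3.5,"ty":1,"tz":0,"wx":0,"wy":0,"wz":0,"gripper":6},{"tx":-3.5,"ty":1,"tz":0,"wx":0,"wy":0,"wz":0,"gripper":6}]'
python3 -m creep '[{"tx":-3.5,"ty":1,"tz":0,"wx":0,"wy":0,"wz":0,"gripper":6},{"tx":-3.5,"ty":1,"tz":0,"wx":0,"wy":0,"wz":0,"gripper":6},{"tx":-3.5,"ty":1,"tz":0,"wx":0,"wy":0,"wz":0,"gripper":6},{"tx":-3.5,"ty":1,"tz":0,"wx":0,"wy":0,"wz":0,"gripper":6},{"tx":-3.5,"ty":1,"tz":0,"wx":0,"wy":0,"wz":0,"gripper":6},{"tx":-3.5,"ty":1,"tz":0,"wx":0,"wy":0,"wz":0,"gripper":6},{"tx":-3.5,"ty":1,"tz":0,"wx":0,"wy":0,"wz":0,"gripper":6},{"tx":0,"ty":0,"tz":0,"wx":0,"wy":0,"wz":0,"gripper":6}]'
python3 -c "
from h import *
plan(.6227,.0399,.056,6.4)"
```

```text
time: 0.97
tcp_pos: [0.1927, 0.4883, 0.2387]
tcp_rot: [-3.141, 0.0, 1.796]
contact_force: [-0.7, -0.0, 0.9]
grip_width: 0.0601
gripper_force: 0.0
time: 1.63
tcp_pos: [0.2896, 0.2511, 0.2388]
tcp_rot: [3.141, -0.0, 1.682]
contact_force: [1.0, -0.2, -0.3]
grip_width: 0.06
gripper_force: 0.0
time: 2.3
tcp_pos: [0.3878, 0.0124, 0.2387]
tcp_rot: [3.141, 0.001, 1.677]
contact_force: [-0.0, 0.5, -0.9]
grip_width: 0.0599
gripper_force: 0.0
wz -0.34 deg, tx ty tz cm [ 0.11 23.65 18.27] pos [0.3878 0.0124 0.2387] rot [1.7998e+02 7.0000e-02 9.6060e+01] q6 -0.38 t 2.3 w 0.0599
```

```bash
python3 -m creep '[{"tx":0,"ty":4,"tz":1,"wx":0,"wy":0,"wz":-0.34,"gripper":6},{"tx":0,"ty":4,"tz":1,"wx":0,"wy":0,"wz":0,"gripper":6},{"tx":0,"ty":4,"tz":1,"wx":0,"wy":0,"wz":0,"gripper":6},{"tx":0,"ty":4,"tz":1,"wx":0,"wy":0,"wz":0,"gripper":6},{"tx":0,"ty":4,"tz":1,"wx":0,"wy":0,"wz":0,"gripper":6},{"tx":0.1,"ty":3.65,"tz":1,"wx":0,"wy":0,"wz":0,"gripper":6},{"tx":0,"ty":0,"tz":4,"wx":0,"wy":0,"wz":0,"gripper":6},{"tx":0,"ty":0,"tz":3,"wx":0,"wy":0,"wz":0,"gripper":6}]'
python3 -c "
from h import *
plan(.6227,.0399,.056,6.4)"
```

```text
time: 2.97
tcp_pos: [0.6222, 0.0461, 0.1066]
tcp_rot: [3.141, 0.0, 1.689]
contact_force: [-0.6, -0.7, -1.1]
grip_width: 0.0601
gripper_force: 0.0
wz 0.36 deg, tx ty tz cm [-0.62 -0.02  5.06] pos [0.6222 0.0461 0.1066] rot [1.7995e+02 1.0000e-02 9.6760e+01] q6 -0.23 t 3.0 w 0.0601
```

```bash
python3 -m creep '[{"tx":-0.6,"ty":0,"tz":0,"wx":0,"wy":0,"wz":0.34,"gripper":6},{"tx":0,"ty":0,"tz":2.5,"wx":0,"wy":0,"wz":0,"gripper":6},{"tx":0,"ty":0,"tz":2.5,"wx":0,"wy":0,"wz":0,"gripper":6},{"tx":0,"ty":0,"tz":0,"wx":0,"wy":0,"wz":0,"gripper":1.5},{"tx":0,"ty":0,"tz":0,"wx":0,"wy":0,"wz":0,"gripper":1.5},{"tx":0,"ty":0,"tz":0,"wx":0,"wy":0,"wz":0,"gripper":1.5},{"tx":0,"ty":0,"tz":0,"wx":0,"wy":0,"wz":0,"gripper":1.5},{"tx":0,"ty":0,"tz":0,"wx":0,"wy":0,"wz":0,"gripper":1.5}]'
python3 -c "
from h import *
plan(.6387,-.0916,.056,6.4)"
```

```text
time: 3.63
tcp_pos: [0.6228, 0.0393, 0.0607]
tcp_rot: [3.138, 0.001, 1.682]
contact_force: [20.0, 2.8, -2.2]
grip_width: 0.0285
gripper_force: 9.9
wz -0.04 deg, tx ty tz cm [-13.18   0.12   0.47] pos [0.6228 0.0393 0.0607] rot [1.7977e+02 4.0000e-02 9.6360e+01] q6 -0.24 t 3.6 w 0.0285
```

```bash
python3 -m creep '[{"tx":0,"ty":0.2,"tz":0.3,"wx":0,"wy":0,"wz":0,"gripper":1.5},{"tx":0,"ty":0,"tz":0,"wx":0,"wy":0,"wz":0,"gripper":1.5},{"tx":0,"ty":0,"tz":0,"wx":0,"wy":0,"wz":0,"gripper":1.5}]'
python3 -c "
from h import *
plan(.6387,-.0916,.056,6.4)"
```

```text
time: 3.88
tcp_pos: [0.6257, 0.0395, 0.0593]
tcp_rot: [3.135, 0.001, 1.682]
contact_force: [0.0, 1.1, 13.3]
grip_width: 0.0232
gripper_force: 30.0
wz -0.03 deg, tx ty tz cm [-13.17  -0.16   0.33] pos [0.6257 0.0395 0.0593] rot [1.7964e+02 7.0000e-02 9.6370e+01] q6 -0.24 t 3.9 w 0.0232
```

```bash
python3 -m creep '[{"tx":-1,"ty":0,"tz":-0.15,"wx":0,"wy":0,"wz":0,"gripper":1.5},{"tx":-2,"ty":0,"tz":0,"wx":0,"wy":0,"wz":0,"gripper":1.5},{"tx":-2,"ty":0,"tz":0,"wx":0,"wy":0,"wz":0,"gripper":1.5},{"tx":-2,"ty":0,"tz":0,"wx":0,"wy":0,"wz":0,"gripper":1.5},{"tx":-2,"ty":0,"tz":0,"wx":0,"wy":0,"wz":0,"gripper":1.5},{"tx":-2,"ty":0,"tz":0,"wx":0,"wy":0,"wz":0,"gripper":1.5},{"tx":-1,"ty":0,"tz":0,"wx":0,"wy":0,"wz":0,"gripper":1.5},{"tx":0,"ty":0,"tz":0,"wx":0,"wy":0,"wz":0,"gripper":1.5}]'
python3 -m creep '[{"tx":-0.7,"ty":0,"tz":0,"wx":0,"wy":0,"wz":0,"gripper":1.5},{"tx":0,"ty":0,"tz":0,"wx":0,"wy":0,"wz":0,"gripper":1.5}]'
python3 -m creep '[{"tx":-0.3,"ty":0,"tz":0,"wx":0,"wy":0,"wz":0,"gripper":1.5},{"tx":0,"ty":0,"tz":0,"wx":0,"wy":0,"wz":0,"gripper":1.5}]'
python3 -m creep '[{"tx":-0.3,"ty":0,"tz":0,"wx":0,"wy":0,"wz":0,"gripper":1.5},{"tx":0,"ty":0,"tz":0,"wx":0,"wy":0,"wz":0,"gripper":1.5}]'
```

```text
time: 4.55
tcp_pos: [0.6393, -0.0823, 0.0594]
tcp_rot: [3.135, 0.003, 1.68]
contact_force: [7.5, -2.3, 0.8]
grip_width: 0.0234
gripper_force: 30.0
time: 4.72
tcp_pos: [0.6399, -0.0877, 0.0594]
tcp_rot: [3.135, 0.002, 1.681]
contact_force: [7.6, -1.4, 1.9]
grip_width: 0.0232
gripper_force: 30.0
time: 4.88
tcp_pos: [0.6401, -0.0899, 0.0594]
tcp_rot: [3.135, 0.002, 1.682]
contact_force: [6.4, 1.3, 0.9]
grip_width: 0.0232
gripper_force: 30.0
time: 5.05
tcp_pos: [0.6404, -0.0918, 0.0594]
tcp_rot: [3.136, -0.0, 1.682]
contact_force: [6.5, 6.2, 3.4]
grip_width: 0.023
gripper_force: 30.0
```

```bash
python3 -m creep '[{"tx":-0.5,"ty":0,"tz":0,"wx":0,"wy":0,"wz":0,"gripper":1.5},{"tx":0,"ty":0,"tz":0,"wx":0,"wy":0,"wz":0,"gripper":1.5},{"tx":0,"ty":0,"tz":0,"wx":0,"wy":0,"wz":0,"gripper":1.5}]'
python3 -m creep '[{"tx":-0.3,"ty":0,"tz":0,"wx":0,"wy":0,"wz":0,"gripper":1.5},{"tx":0,"ty":0,"tz":0,"wx":0,"wy":0,"wz":0,"gripper":1.5},{"tx":0,"ty":0,"tz":0,"wx":0,"wy":0,"wz":0,"gripper":1.5}]'
```

```text
time: 5.3
tcp_pos: [0.6404, -0.0923, 0.0593]
tcp_rot: [3.137, -0.007, 1.683]
contact_force: [3.9, 25.4, 7.1]
grip_width: 0.0232
gripper_force: 30.0
time: 5.55
tcp_pos: [0.6404, -0.0929, 0.0591]
tcp_rot: [3.138, -0.01, 1.684]
contact_force: [2.0, 35.8, 9.3]
grip_width: 0.023
gripper_force: 30.0
```

```bash
python3 -m creep '[{"tx":0.8,"ty":0,"tz":0,"wx":0,"wy":0,"wz":0,"gripper":5},{"tx":0,"ty":0,"tz":0,"wx":0,"wy":0,"wz":0,"gripper":5},{"tx":0,"ty":0,"tz":0,"wx":0,"wy":0,"wz":0,"gripper":5},{"tx":0,"ty":0,"tz":-4,"wx":0,"wy":0,"wz":0,"gripper":5},{"tx":0,"ty":0,"tz":-4,"wx":0,"wy":0,"wz":0,"gripper":5},{"tx":0,"ty":-4,"tz":-1,"wx":0,"wy":0,"wz":0,"gripper":5},{"tx":0,"ty":-4,"tz":0,"wx":0,"wy":0,"wz":0,"gripper":5},{"tx":-2,"ty":-4,"tz":0,"wx":0,"wy":0,"wz":0,"gripper":5}]'
python3 -m creep '[{"tx":-3,"ty":-4,"tz":0,"wx":0,"wy":0,"wz":0,"gripper":5},{"tx":-3,"ty":-4,"tz":0,"wx":0,"wy":0,"wz":0,"gripper":5},{"tx":-3,"ty":-4,"tz":0,"wx":0,"wy":0,"wz":0,"gripper":5},{"tx":0,"ty":-2,"tz":0,"wx":0,"wy":0,"wz":0,"gripper":5},{"tx":0,"ty":0,"tz":0,"wx":0,"wy":0,"wz":0,"gripper":5}]'
cat >> h.py <<'E'
def findtaps(c,f=None):
    P=cloud(c);hsv=cv2.cvtColor(c['img'],cv2.COLOR_RGB2HSV)
    m=((hsv[...,1]<70)&(hsv[...,2]>110)&(P[...,0]>.3)&(P[...,0]<.54)&(abs(P[...,1])<.36)&(P[...,2]>.014)&(P[...,2]<.05)).astype(np.uint8)
    m=cv2.morphologyEx(m,cv2.MORPH_CLOSE,np.ones((3,3)));n,l,st,ce=cv2.connectedComponentsWithStats(m)
    for k in range(1,n):
        if 60<st[k,4]<350:
            z=np.nanmedian(P[l==k][:,2]); print('blob',ce[k].round(0),st[k,4],'z %.3f'%z,onplane(c,[ce[k]],.022)[0][:2].round(4))
def rackfit(c,guess):
    """dark well floors + post: wells' rim centres"""
    img=cv2.cvtColor(c['img'],cv2.COLOR_RGB2GRAY);P=cloud(c)
    m=((img<75)&(np.hypot(P[...,0]-guess[0],P[...,1]-guess[1])<.1)&(P[...,2]<.055)).astype(np.uint8)
    n,l,st,ce=cv2.connectedComponentsWithStats(m)
    for k in range(1,n):
        if st[k,4]>60: print('dark',ce[k].round(1),st[k,2:5],onplane(c,[ce[k]],.044)[0][:2].round(4))
E
python3 - <<'E'
from h import *
b=cam('top','t1.png');findtaps(b);rackfit(b,(.6246,.0336))
s=cv2.resize(b['img'][100:330,110:470],None,fx=2.2,fy=2.2,interpolation=cv2.INTER_CUBIC)
cv2.imwrite('pics/c1.png',s[...,::-1])
E
```

```text
time: 6.22
tcp_pos: [0.5223, -0.1233, 0.1482]
tcp_rot: [3.14, 0.001, 1.684]
contact_force: [0.2, -1.3, -0.2]
grip_width: 0.05
gripper_force: 0.0
time: 6.63
tcp_pos: [0.41, -0.2139, 0.1475]
tcp_rot: [-3.141, 0.0, 1.677]
contact_force: [0.1, 0.2, 1.0]
grip_width: 0.0502
gripper_force: 0.0
blob [256. 226.] 160 z 0.031 [0.5353 0.0678]
blob [405. 228.] 200 z 0.044 [ 0.5348 -0.3009]
blob [337. 238.] 108 z 0.042 [ 0.5084 -0.1323]
blob [240. 266.] 141 z 0.021 [0.4362 0.1051]
blob [324. 266.] 142 z 0.022 [ 0.4388 -0.0996]
blob [275. 268.] 141 z 0.022 [0.4321 0.02  ]
dark [281.3 163.8] [ 16  15 191] [0.6874 0.0081]
dark [253.8 166.5] [ 16  16 192] [0.6799 0.0756]
dark [297.4 185.9] [ 16  15 196] [ 0.6328 -0.0322]
dark [242.2 191.5] [ 16  16 195] [0.6175 0.1027]
dark [286.  211.1] [ 17  15 197] [ 0.5705 -0.005 ]
dark [258.4 213.9] [ 16  16 201] [0.5628 0.0622]
```

View pics/c1.png

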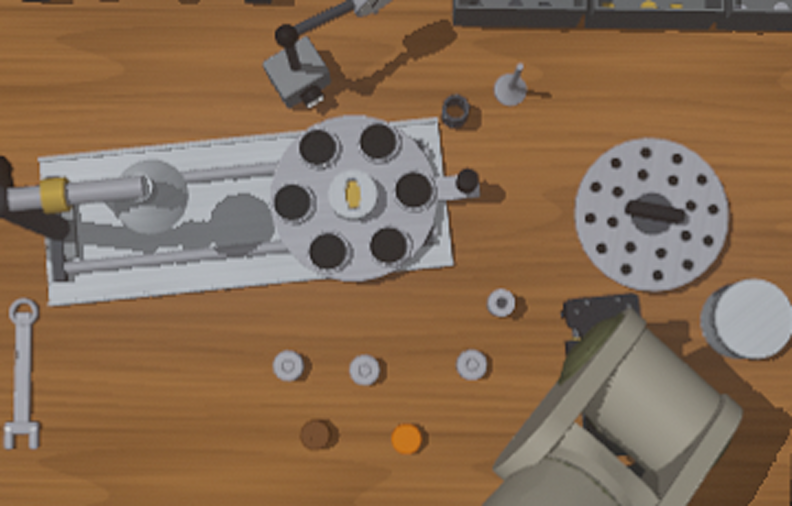

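Rack now at its front stop, with its post near px (270,188). Wells are at the dark blobs listed, and three tappets are seen unmoved at (240,266), (275,268) and (324,266). The fourth is under the hand. First I'll pick the right-most one, at (403,271), for the well on the knob side.

```bash
python3 -c "
from h import *
plan(.4299,-.2936,.013,6.4)"
```

```text
wz -0.24 deg, tx ty tz cm [-8.18  0.9  13.48] pos [ 0.4118 -0.2134  0.1478] rot [1.7999e+02 4.0000e-02 9.6160e+01] q6 -0.84 t 6.7 w 0.0503
```

```bash
python3 -m creep '[{"tx":-4,"ty":0.4,"tz":0,"wx":0,"wy":0,"wz":0,"gripper":6},{"tx":-4,"ty":0.4,"tz":0,"wx":0,"wy":0,"wz":-0.2,"gripper":6},{"tx":-0.18,"ty":0.1,"tz":3,"wx":0,"wy":0,"wz":0,"gripper":6},{"tx":0,"ty":0,"tz":4,"wx":0,"wy":0,"wz":0,"gripper":6},{"tx":0,"ty":0,"tz":2,"wx":0,"wy":0,"wz":0,"gripper":6},{"tx":0,"ty":0,"tz":0,"wx":0,"wy":0,"wz":0,"gripper":6}]'
python3 -c "
from h import *
plan(.4299,-.2936,.013,6.4)"
```

```text
time: 7.18
tcp_pos: [0.4301, -0.2908, 0.0533]
tcp_rot: [-3.137, -0.006, 1.686]
contact_force: [-0.3, 0.8, -1.1]
grip_width: 0.0597
gripper_force: 0.0
wz 0.18 deg, tx ty tz cm [-0.28 -0.05  4.03] pos [ 0.4301 -0.2908  0.0533] rot [-179.75   -0.33   96.58] q6 -0.94 t 7.2 w 0.0597
```

```bash
python3 -m creep '[{"tx":-0.2,"ty":0,"tz":2,"wx":0,"wy":0,"wz":0,"gripper":6},{"tx":0,"ty":0,"tz":2,"wx":0,"wy":0,"wz":0,"gripper":6},{"tx":0,"ty":0,"tz":0,"wx":0,"wy":0,"wz":0,"gripper":6},{"tx":0,"ty":0,"tz":0,"wx":0,"wy":0,"wz":0,"gripper":2.5},{"tx":0,"ty":0,"tz":0,"wx":0,"wy":0,"wz":0,"gripper":2.5},{"tx":0,"ty":0,"tz":0,"wx":0,"wy":0,"wz":0,"gripper":2.5},{"tx":0,"ty":0,"tz":0,"wx":0,"wy":0,"wz":0,"gripper":2.5},{"tx":0,"ty":0,"tz":0,"wx":0,"wy":0,"wz":0,"gripper":2.5}]'
python3 -m creep '[{"tx":0,"ty":0,"tz":-3,"wx":0,"wy":0,"wz":0,"gripper":2.5},{"tx":0,"ty":0,"tz":-4,"wx":0,"wy":0,"wz":0,"gripper":2.5},{"tx":0,"ty":0,"tz":-4,"wx":0,"wy":0,"wz":0,"gripper":2.5},{"tx":0,"ty":0,"tz":0,"wx":0,"wy":0,"wz":0,"gripper":2.5}]'
python3 -c "
from h import *
plan(.6328,-.0322,.12,6.4)"
```

```text
time: 7.85
tcp_pos: [0.4317, -0.2947, 0.0184]
tcp_rot: [3.141, 0.001, 1.686]
contact_force: [-0.9, 1.8, 5.9]
grip_width: 0.0324
gripper_force: 30.0
time: 8.18
tcp_pos: [0.4335, -0.2965, 0.1345]
tcp_rot: [3.134, 0.01, 1.686]
contact_force: [0.2, -0.9, -0.3]
grip_width: 0.0322
gripper_force: 30.0
wz 0.18 deg, tx ty tz cm [24.04 22.75  1.45] pos [ 0.4335 -0.2965  0.1345] rot [179.58   0.57  96.58] q6 -0.94 t 8.2 w 0.0322
```

```bash
python3 -m creep '[{"tx":0,"ty":0,"tz":4,"wx":0,"wy":0,"wz":0,"gripper":2.5},{"tx":0,"ty":0,"tz":4,"wx":0,"wy":0,"wz":0,"gripper":2.5},{"tx":0,"ty":0,"tz":2,"wx":0,"wy":0,"wz":0,"gripper":2.5},{"tx":0,"ty":0,"tz":1,"wx":0,"wy":0,"wz":0,"gripper":2.5},{"tx":0,"ty":0,"tz":0,"wx":0,"wy":0,"wz":0,"gripper":2.5},{"tx":0,"ty":0,"tz":0,"wx":0,"wy":0,"wz":0,"gripper":5},{"tx":0,"ty":0,"tz":0,"wx":0,"wy":0,"wz":0,"gripper":5},{"tx":0,"ty":0,"tz":0,"wx":0,"wy":0,"wz":0,"gripper":5}]'
python3 -m creep '[{"tx":0,"ty":0,"tz":0.5,"wx":0,"wy":0,"wz":0,"gripper":5},{"tx":0,"ty":0,"tz":0,"wx":0,"wy":0,"wz":0,"gripper":5}]'
```

```text
time: 8.85
tcp_pos: [0.4315, -0.2945, 0.0178]
tcp_rot: [3.141, 0.001, 1.685]
contact_force: [0.9, 0.0, 0.0]
grip_width: 0.0492
gripper_force: 0.0
time: 9.02
tcp_pos: [0.4311, -0.2941, 0.0117]
tcp_rot: [-3.141, -0.0, 1.685]
contact_force: [-0.2, 0.5, 0.1]
grip_width: 0.0503
gripper_force: 0.0
```

```bash
python3 -m creep '[{"tx":0,"ty":0,"tz":0,"wx":0,"wy":0,"wz":0,"gripper":2.5},{"tx":0,"ty":0,"tz":0,"wx":0,"wy":0,"wz":0,"gripper":2.5},{"tx":0,"ty":0,"tz":0,"wx":0,"wy":0,"wz":0,"gripper":2.5},{"tx":0,"ty":0,"tz":0,"wx":0,"wy":0,"wz":0,"gripper":2.5},{"tx":0,"ty":0,"tz":-3,"wx":0,"wy":0,"wz":0,"gripper":2.5},{"tx":0,"ty":0,"tz":-4,"wx":0,"wy":0,"wz":0,"gripper":2.5},{"tx":0,"ty":0,"tz":-3,"wx":0,"wy":0,"wz":0,"gripper":2.5},{"tx":0,"ty":0,"tz":0,"wx":0,"wy":0,"wz":0,"gripper":2.5}]'
python3 -m creep '[{"tx":0,"ty":0,"tz":0,"wx":0,"wy":0,"wz":0,"gripper":2.5},{"tx":0,"ty":0,"tz":0,"wx":0,"wy":0,"wz":0,"gripper":2.5}]'
python3 -c "
from h import *
plan(.6328,-.0322,.065,6.4)"
```

```text
time: 9.68
tcp_pos: [0.4331, -0.2961, 0.1178]
tcp_rot: [3.136, 0.008, 1.686]
contact_force: [0.5, 0.2, -0.3]
grip_width: 0.033
gripper_force: 30.0
time: 9.85
tcp_pos: [0.4308, -0.2938, 0.1113]
tcp_rot: [-3.141, -0.001, 1.685]
contact_force: [0.2, 0.3, -1.3]
grip_width: 0.033
gripper_force: 30.0
wz 0.17 deg, tx ty tz cm [23.75 22.99  4.63] pos [ 0.4308 -0.2938  0.1113] rot [-1.7995e+02 -7.0000e-02  9.6570e+01] q6 -0.94 t 9.8 w 0.0330
```

```bash
python3 -m creep '[{"tx":2.9,"ty":2.8,"tz":0,"wx":0,"wy":0,"wz":0,"gripper":2.5},{"tx":2.9,"ty":2.8,"tz":0,"wx":0,"wy":0,"wz":0,"gripper":2.5},{"tx":2.9,"ty":2.8,"tz":0,"wx":0,"wy":0,"wz":0,"gripper":2.5},{"tx":2.9,"ty":2.8,"tz":0,"wx":0,"wy":0,"wz":0,"gripper":2.5},{"tx":2.9,"ty":2.8,"tz":0,"wx":0,"wy":0,"wz":0,"gripper":2.5},{"tx":2.9,"ty":2.8,"tz":0,"wx":0,"wy":0,"wz":0,"gripper":2.5},{"tx":2.9,"ty":2.8,"tz":0,"wx":0,"wy":0,"wz":0,"gripper":2.5},{"tx":2.9,"ty":2.8,"tz":0,"wx":0,"wy":0,"wz":0,"gripper":2.5}]'
python3 -m creep '[{"tx":0.55,"ty":0.6,"tz":0,"wx":0,"wy":0,"wz":0.1,"gripper":2.5},{"tx":0,"ty":0,"tz":1,"wx":0,"wy":0,"wz":0,"gripper":2.5},{"tx":0,"ty":0,"tz":2,"wx":0,"wy":0,"wz":0,"gripper":2.5},{"tx":0,"ty":0,"tz":0,"wx":0,"wy":0,"wz":0,"gripper":2.5},{"tx":0,"ty":0,"tz":0,"wx":0,"wy":0,"wz":0,"gripper":2.5},{"tx":0,"ty":0,"tz":0,"wx":0,"wy":0,"wz":0,"gripper":2.5}]'
python3 -c "
from h import *
plan(.6328,-.0322,.049,6.4)"
```

```text
time: 10.52
tcp_pos: [0.6274, -0.0361, 0.1101]
tcp_rot: [-3.138, -0.001, 1.686]
contact_force: [1.4, -0.6, -1.3]
grip_width: 0.0329
gripper_force: 30.0
time: 11.02
tcp_pos: [0.6322, -0.0331, 0.0823]
tcp_rot: [-3.141, -0.0, 1.682]
contact_force: [0.3, -0.6, -2.0]
grip_width: 0.033
gripper_force: 30.0
wz -0.01 deg, tx ty tz cm [0.08 0.07 3.33] pos [ 0.6322 -0.0331  0.0823] rot [-179.97   -0.     96.39] q6 -0.35 t 11.0 w 0.0330
```

```bash
python3 -m creep '[{"tx":0.1,"ty":0,"tz":2,"wx":0,"wy":0,"wz":0,"gripper":2.5},{"tx":0,"ty":0,"tz":1,"wx":0,"wy":0,"wz":0,"gripper":2.5},{"tx":0,"ty":0,"tz":0.4,"wx":0,"wy":0,"wz":0,"gripper":2.5},{"tx":0,"ty":0,"tz":0,"wx":0,"wy":0,"wz":0,"gripper":2.5},{"tx":0,"ty":0,"tz":0,"wx":0,"wy":0,"wz":0,"gripper":2.5}]'
python3 -m creep '[{"tx":0,"ty":0,"tz":0,"wx":0,"wy":0,"wz":0,"gripper":4.8},{"tx":0,"ty":0,"tz":0,"wx":0,"wy":0,"wz":0,"gripper":4.8},{"tx":0,"ty":0,"tz":0,"wx":0,"wy":0,"wz":0,"gripper":4.8},{"tx":0,"ty":0,"tz":-4,"wx":0,"wy":0,"wz":0,"gripper":4.8},{"tx":0,"ty":0,"tz":-4,"wx":0,"wy":0,"wz":0,"gripper":4.8},{"tx":0,"ty":0,"tz":0,"wx":0,"wy":0,"wz":0,"gripper":4.8},{"tx":0,"ty":0,"tz":0,"wx":0,"wy":0,"wz":0,"gripper":4.8}]'
python3 -c "
from h import *
plan(.4388,-.0996,.08,-53.6)"
```

```text
time: 11.43
tcp_pos: [0.6325, -0.0314, 0.0487]
tcp_rot: [3.141, 0.0, 1.683]
contact_force: [-0.5, -1.6, -0.7]
grip_width: 0.0325
gripper_force: 30.0
time: 12.02
tcp_pos: [0.6335, -0.0311, 0.1308]
tcp_rot: [3.137, 0.002, 1.684]
contact_force: [-0.3, 0.3, -0.7]
grip_width: 0.0481
gripper_force: 0.0
wz 60.08 deg, tx ty tz cm [-19.74  -6.04   5.08] pos [ 0.6335 -0.0311  0.1308] rot [1.7973e+02 9.0000e-02 9.6480e+01] q6 -0.35 t 12.0 w 0.0481
```

```bash
python3 -m creep '[{"tx":0,"ty":0,"tz":0,"wx":0,"wy":0,"wz":6.7,"gripper":5},{"tx":0,"ty":0,"tz":0,"wx":0,"wy":0,"wz":6.7,"gripper":5},{"tx":0,"ty":0,"tz":0,"wx":0,"wy":0,"wz":6.7,"gripper":5},{"tx":0,"ty":0,"tz":0,"wx":0,"wy":0,"wz":6.7,"gripper":5},{"tx":0,"ty":0,"tz":0,"wx":0,"wy":0,"wz":6.7,"gripper":5},{"tx":0,"ty":0,"tz":0,"wx":0,"wy":0,"wz":6.7,"gripper":5},{"tx":0,"ty":0,"tz":0,"wx":0,"wy":0,"wz":6.7,"gripper":5},{"tx":0,"ty":0,"tz":0,"wx":0,"wy":0,"wz":6.7,"gripper":5}]'
python3 -m creep '[{"tx":0,"ty":0,"tz":0,"wx":0,"wy":0,"wz":6.4,"gripper":5},{"tx":-3.9,"ty":-1.2,"tz":0,"wx":0,"wy":0,"wz":0,"gripper":5},{"tx":-3.9,"ty":-1.2,"tz":0,"wx":0,"wy":0,"wz":0,"gripper":5},{"tx":-3.9,"ty":-1.2,"tz":0,"wx":0,"wy":0,"wz":0,"gripper":5},{"tx":-3.9,"ty":-1.2,"tz":1,"wx":0,"wy":0,"wz":0,"gripper":5},{"tx":-3.9,"ty":-1.2,"tz":1,"wx":0,"wy":0,"wz":0,"gripper":5},{"tx":0,"ty":0,"tz":3,"wx":0,"wy":0,"wz":0,"gripper":5}]'
python3 -m creep '[{"tx":0,"ty":0,"tz":0,"wx":0,"wy":0,"wz":0,"gripper":5},{"tx":0,"ty":0,"tz":0,"wx":0,"wy":0,"wz":0,"gripper":5},{"tx":0,"ty":0,"tz":0,"wx":0,"wy":0,"wz":0,"gripper":5}]'
python3 - <<'E'
from h import *
plan(.4388,-.0996,.013,-53.6); b=cam('top'); findtaps(b)
E
```

```text
time: 12.68
tcp_pos: [0.6318, -0.0308, 0.1266]
tcp_rot: [-3.139, 0.001, 0.742]
contact_force: [-0.1, -0.6, -0.0]
grip_width: 0.0499
gripper_force: 0.0
time: 13.27
tcp_pos: [0.4367, -0.0994, 0.0796]
tcp_rot: [3.14, -0.0, 0.635]
contact_force: [1.4, -0.3, 0.7]
grip_width: 0.0501
gripper_force: 0.0
time: 13.52
tcp_pos: [0.4415, -0.0984, 0.0788]
tcp_rot: [3.141, -0.0, 0.637]
contact_force: [0.4, 0.2, 0.3]
grip_width: 0.0499
gripper_force: 0.0
wz 0.11 deg, tx ty tz cm [-0.29 -0.07  6.58] pos [ 0.4415 -0.0984  0.0788] rot [ 1.7999e+02 -1.0000e-02  3.6510e+01] q6 0.45 t 13.5 w 0.0499
blob [230. 228.] 290 z 0.016 [0.5291 0.134 ]
blob [406. 228.] 201 z 0.044 [ 0.5348 -0.3012]
blob [153. 235.] 70 z 0.015 [0.5086 0.3237]
blob [240. 266.] 140 z 0.022 [0.4361 0.1052]
blob [275. 268.] 142 z 0.022 [0.4321 0.0199]
```

```bash
python3 -m creep '[{"tx":-0.3,"ty":0,"tz":3,"wx":0,"wy":0,"wz":0,"gripper":5},{"tx":0,"ty":0,"tz":2.5,"wx":0,"wy":0,"wz":0,"gripper":5},{"tx":0,"ty":0,"tz":1.1,"wx":0,"wy":0,"wz":0,"gripper":5},{"tx":0,"ty":0,"tz":0,"wx":0,"wy":0,"wz":0,"gripper":5},{"tx":0,"ty":0,"tz":0,"wx":0,"wy":0,"wz":0,"gripper":2.5},{"tx":0,"ty":0,"tz":0,"wx":0,"wy":0,"wz":0,"gripper":2.5},{"tx":0,"ty":0,"tz":0,"wx":0,"wy":0,"wz":0,"gripper":2.5},{"tx":0,"ty":0,"tz":0,"wx":0,"wy":0,"wz":0,"gripper":2.5}]'
python3 -m creep '[{"tx":0,"ty":0,"tz":-3,"wx":0,"wy":0,"wz":0,"gripper":2.5},{"tx":0,"ty":0,"tz":-4,"wx":0,"wy":0,"wz":0,"gripper":2.5},{"tx":0,"ty":0,"tz":-3,"wx":0,"wy":0,"wz":0,"gripper":2.5},{"tx":0,"ty":0,"tz":0,"wx":0,"wy":0,"wz":0,"gripper":2.5},{"tx":0,"ty":0,"tz":0,"wx":0,"wy":0,"wz":0,"gripper":2.5},{"tx":0,"ty":0,"tz":0,"wx":0,"wy":0,"wz":0,"gripper":2.5}]'
python3 -c "
from h import *
plan(.5705,-.005,.049,-53.6)"
```

```text
time: 14.23
tcp_pos: [0.4392, -0.1005, 0.0135]
tcp_rot: [3.139, -0.001, 0.637]
contact_force: [0.3, 1.3, 5.7]
grip_width: 0.0326
gripper_force: 30.0
time: 14.73
tcp_pos: [0.4378, -0.1, 0.1119]
tcp_rot: [-3.141, 0.0, 0.637]
contact_force: [0.4, 1.2, -0.4]
grip_width: 0.0331
gripper_force: 30.0
wz 0.07 deg, tx ty tz cm [16.32  0.23  6.29] pos [ 0.4378 -0.1     0.1119] rot [-1.7996e+02  2.0000e-02  3.6470e+01] q6 0.45 t 14.7 w 0.0331
```

```bash
python3 -m creep '[{"tx":3.5,"ty":0,"tz":0,"wx":0,"wy":0,"wz":0,"gripper":2.5},{"tx":3.5,"ty":0.1,"tz":0,"wx":0,"wy":0,"wz":0,"gripper":2.5},{"tx":3.5,"ty":0.1,"tz":0,"wx":0,"wy":0,"wz":0,"gripper":2.5},{"tx":3.5,"ty":0,"tz":0,"wx":0,"wy":0,"wz":0,"gripper":2.5},{"tx":2.3,"ty":0,"tz":1,"wx":0,"wy":0,"wz":0,"gripper":2.5},{"tx":0,"ty":0,"tz":2,"wx":0,"wy":0,"wz":0,"gripper":2.5},{"tx":0,"ty":0,"tz":0,"wx":0,"wy":0,"wz":0,"gripper":2.5},{"tx":0,"ty":0,"tz":0,"wx":0,"wy":0,"wz":0,"gripper":2.5}]'
python3 -m creep '[{"tx":0,"ty":0,"tz":0,"wx":0,"wy":0,"wz":0,"gripper":2.5}]'
python3 -c "
from h import *
plan(.5705,-.005,.049,-53.6)"
```

```text
time: 15.4
tcp_pos: [0.5692, -0.0048, 0.0805]
tcp_rot: [-3.138, 0.003, 0.637]
contact_force: [-0.9, -0.0, -0.1]
grip_width: 0.0327
gripper_force: 30.0
time: 15.48
tcp_pos: [0.5701, -0.0053, 0.0824]
tcp_rot: [-3.141, 0.001, 0.636]
contact_force: [-0.2, -0.0, -0.3]
grip_width: 0.0327
gripper_force: 30.0
wz 0.03 deg, tx ty tz cm [ 0.05 -0.    3.34] pos [ 0.5701 -0.0053  0.0824] rot [-1.7996e+02  4.0000e-02  3.6430e+01] q6 0.72 t 15.5 w 0.0327
```

```bash
python3 -m creep '[{"tx":0,"ty":0,"tz":2,"wx":0,"wy":0,"wz":0,"gripper":2.5},{"tx":0,"ty":0,"tz":1,"wx":0,"wy":0,"wz":0,"gripper":2.5},{"tx":0,"ty":0,"tz":0.4,"wx":0,"wy":0,"wz":0,"gripper":2.5},{"tx":0,"ty":0,"tz":0,"wx":0,"wy":0,"wz":0,"gripper":2.5},{"tx":0,"ty":0,"tz":0,"wx":0,"wy":0,"wz":0,"gripper":2.5}]'
python3 -m creep '[{"tx":0,"ty":0,"tz":0,"wx":0,"wy":0,"wz":0,"gripper":4.8},{"tx":0,"ty":0,"tz":0,"wx":0,"wy":0,"wz":0,"gripper":4.8},{"tx":0,"ty":0,"tz":0,"wx":0,"wy":0,"wz":0,"gripper":4.8},{"tx":0,"ty":0,"tz":-4,"wx":0,"wy":0,"wz":0,"gripper":4.8},{"tx":0,"ty":0,"tz":-4,"wx":0,"wy":0,"wz":0,"gripper":4.8},{"tx":0,"ty":0,"tz":0,"wx":0,"wy":0,"wz":-6.7,"gripper":4.8},{"tx":0,"ty":0,"tz":0,"wx":0,"wy":0,"wz":-6.7,"gripper":4.8},{"tx":0,"ty":0,"tz":0,"wx":0,"wy":0,"wz":-6.7,"gripper":4.8}]'
python3 -m creep '[{"tx":0,"ty":0,"tz":0,"wx":0,"wy":0,"wz":-6.7,"gripper":5},{"tx":0,"ty":0,"tz":0,"wx":0,"wy":0,"wz":-6.7,"gripper":5},{"tx":0,"ty":0,"tz":0,"wx":0,"wy":0,"wz":-6.7,"gripper":5},{"tx":0,"ty":0,"tz":0,"wx":0,"wy":0,"wz":-6.7,"gripper":5},{"tx":0,"ty":0,"tz":0,"wx":0,"wy":0,"wz":-6.7,"gripper":5},{"tx":0,"ty":0,"tz":0,"wx":0,"wy":0,"wz":-6.4,"gripper":5},{"tx":0,"ty":0,"tz":0,"wx":0,"wy":0,"wz":0,"gripper":5},{"tx":0,"ty":0,"tz":0,"wx":0,"wy":0,"wz":0,"gripper":5}]'
python3 -c "
from h import *
plan(.4361,.1051,.013,6.4)"
```

```text
time: 15.9
tcp_pos: [0.5706, -0.0053, 0.0489]
tcp_rot: [3.141, -0.0, 0.636]
contact_force: [-0.7, 0.7, -0.2]
grip_width: 0.0324
gripper_force: 30.0
time: 16.57
tcp_pos: [0.5707, -0.005, 0.1293]
tcp_rot: [3.14, -0.001, 0.993]
contact_force: [-0.5, -0.3, -0.1]
grip_width: 0.048
gripper_force: 0.0
time: 17.23
tcp_pos: [0.5705, -0.005, 0.1285]
tcp_rot: [3.141, 0.0, 1.68]
contact_force: [0.2, -0.7, 0.2]
grip_width: 0.0501
gripper_force: 0.0
wz -0.12 deg, tx ty tz cm [ 12.44 -12.13  11.55] pos [ 0.5705 -0.005   0.1285] rot [179.99   0.    96.28] q6 -0.32 t 17.2 w 0.0501
```

```bash
python3 -m creep '[{"tx":2.4,"ty":-2.4,"tz":0,"wx":0,"wy":0,"wz":0,"gripper":5},{"tx":2.5,"ty":-2.4,"tz":0,"wx":0,"wy":0,"wz":0,"gripper":5},{"tx":2.5,"ty":-2.4,"tz":0,"wx":0,"wy":0,"wz":0,"gripper":5},{"tx":2.5,"ty":-2.4,"tz":1,"wx":0,"wy":0,"wz":0,"gripper":5},{"tx":2.5,"ty":-2.5,"tz":2,"wx":0,"wy":0,"wz":0,"gripper":5},{"tx":0,"ty":0,"tz":3,"wx":0,"wy":0,"wz":0,"gripper":5},{"tx":0,"ty":0,"tz":0,"wx":0,"wy":0,"wz":0,"gripper":5},{"tx":0,"ty":0,"tz":0,"wx":0,"wy":0,"wz":0,"gripper":5}]'
python3 -m creep '[{"tx":0,"ty":0,"tz":0,"wx":0,"wy":0,"wz":0,"gripper":5},{"tx":0,"ty":0,"tz":0,"wx":0,"wy":0,"wz":0,"gripper":5}]'
python3 - <<'E'
from h import *
plan(.4361,.1051,.013,6.4);b=cam('top'); findtaps(b)
E
```

```text
time: 17.9
tcp_pos: [0.4363, 0.1046, 0.0685]
tcp_rot: [-3.14, -0.0, 1.682]
contact_force: [0.3, -0.2, -0.3]
grip_width: 0.0502
gripper_force: 0.0
time: 18.07
tcp_pos: [0.4377, 0.1041, 0.0697]
tcp_rot: [3.139, 0.0, 1.682]
contact_force: [-0.5, -0.5, -1.2]
grip_width: 0.0501
gripper_force: 0.0
wz -0.03 deg, tx ty tz cm [ 0.12 -0.15  5.67] pos [0.4377 0.1041 0.0697] rot [1.7985e+02 2.0000e-02 9.6370e+01] q6 -0.14 t 18.1 w 0.0501
blob [164. 234.] 89 z 0.015 [0.5134 0.2952]
blob [198. 230.] 80 z 0.015 [0.5222 0.2108]
blob [267. 225.] 108 z 0.033 [0.5372 0.0413]
blob [406. 228.] 204 z 0.044 [ 0.5348 -0.3012]
blob [337. 238.] 108 z 0.042 [ 0.5084 -0.1323]
```

```bash
python3 -m creep '[{"tx":0.1,"ty":-0.1,"tz":3,"wx":0,"wy":0,"wz":0,"gripper":5},{"tx":0,"ty":0,"tz":2.6,"wx":0,"wy":0,"wz":0,"gripper":5},{"tx":0,"ty":0,"tz":0,"wx":0,"wy":0,"wz":0,"gripper":5},{"tx":0,"ty":0,"tz":0,"wx":0,"wy":0,"wz":0,"gripper":5},{"tx":0,"ty":0,"tz":0,"wx":0,"wy":0,"wz":0,"gripper":2.5},{"tx":0,"ty":0,"tz":0,"wx":0,"wy":0,"wz":0,"gripper":2.5},{"tx":0,"ty":0,"tz":0,"wx":0,"wy":0,"wz":0,"gripper":2.5},{"tx":0,"ty":0,"tz":0,"wx":0,"wy":0,"wz":0,"gripper":2.5}]'
python3 -m creep '[{"tx":0,"ty":0,"tz":-3,"wx":0,"wy":0,"wz":0,"gripper":2.5},{"tx":0,"ty":0,"tz":-4,"wx":0,"wy":0,"wz":0,"gripper":2.5},{"tx":0,"ty":0,"tz":-3,"wx":0,"wy":0,"wz":0,"gripper":2.5},{"tx":0,"ty":0,"tz":0,"wx":0,"wy":0,"wz":0,"gripper":2.5},{"tx":0,"ty":0,"tz":0,"wx":0,"wy":0,"wz":0,"gripper":2.5},{"tx":0,"ty":0,"tz":0,"wx":0,"wy":0,"wz":0,"gripper":2.5}]'
python3 -c "
from h import *
plan(.6175,.1027,.049,6.4)"
```

```text
time: 18.78
tcp_pos: [0.4362, 0.1054, 0.0137]
tcp_rot: [3.139, 0.0, 1.684]
contact_force: [-1.9, -0.5, 7.8]
grip_width: 0.0328
gripper_force: 30.0
time: 19.28
tcp_pos: [0.4347, 0.1055, 0.1119]
tcp_rot: [-3.141, -0.0, 1.684]
contact_force: [-0.3, 0.3, -1.2]
grip_width: 0.0328
gripper_force: 30.0
wz 0.07 deg, tx ty tz cm [-2.32 18.14  6.29] pos [0.4347 0.1055 0.1119] rot [-179.96   -0.     96.47] q6 -0.14 t 19.3 w 0.0328
```

```bash
python3 -m creep '[{"tx":-0.5,"ty":3.6,"tz":0,"wx":0,"wy":0,"wz":0,"gripper":2.5},{"tx":-0.4,"ty":3.6,"tz":0,"wx":0,"wy":0,"wz":0,"gripper":2.5},{"tx":-0.5,"ty":3.6,"tz":0,"wx":0,"wy":0,"wz":0,"gripper":2.5},{"tx":-0.4,"ty":3.6,"tz":0,"wx":0,"wy":0,"wz":0,"gripper":2.5},{"tx":-0.5,"ty":3.7,"tz":1,"wx":0,"wy":0,"wz":0,"gripper":2.5},{"tx":0,"ty":0,"tz":2,"wx":0,"wy":0,"wz":0,"gripper":2.5},{"tx":0,"ty":0,"tz":0,"wx":0,"wy":0,"wz":0,"gripper":2.5},{"tx":0,"ty":0,"tz":0,"wx":0,"wy":0,"wz":0,"gripper":2.5}]'
python3 -m creep '[{"tx":0,"ty":0,"tz":0,"wx":0,"wy":0,"wz":0,"gripper":2.5}]'
python3 -c "
from h import *
plan(.6175,.1027,.049,6.4)"
```

```text
time: 19.95
tcp_pos: [0.6159, 0.1031, 0.08]
tcp_rot: [-3.136, -0.001, 1.684]
contact_force: [1.8, -0.6, 0.0]
grip_width: 0.0329
gripper_force: 30.0
time: 20.03
tcp_pos: [0.6167, 0.1032, 0.0823]
tcp_rot: [-3.14, -0.0, 1.684]
contact_force: [1.0, -0.4, -0.1]
grip_width: 0.0329
gripper_force: 30.0
wz 0.08 deg, tx ty tz cm [-0.06  0.07  3.33] pos [0.6167 0.1032 0.0823] rot [-1.7991e+02 -1.0000e-02  9.6480e+01] q6 -0.13 t 20.0 w 0.0329
```

Lower, release, raise, and turn −60° for the last pick.

```bash
python3 -m creep '[{"tx":0,"ty":0,"tz":2,"wx":0,"wy":0,"wz":0,"gripper":2.5},{"tx":0,"ty":0,"tz":1,"wx":0,"wy":0,"wz":0,"gripper":2.5},{"tx":0,"ty":0,"tz":0.4,"wx":0,"wy":0,"wz":0,"gripper":2.5},{"tx":0,"ty":0,"tz":0,"wx":0,"wy":0,"wz":0,"gripper":2.5},{"tx":0,"ty":0,"tz":0,"wx":0,"wy":0,"wz":0,"gripper":2.5}]'
python3 -m creep '[{"tx":0,"ty":0,"tz":0,"wx":0,"wy":0,"wz":0,"gripper":4.8},{"tx":0,"ty":0,"tz":0,"wx":0,"wy":0,"wz":0,"gripper":4.8},{"tx":0,"ty":0,"tz":0,"wx":0,"wy":0,"wz":0,"gripper":4.8},{"tx":0,"ty":0,"tz":-4,"wx":0,"wy":0,"wz":0,"gripper":4.8},{"tx":0,"ty":0,"tz":-4,"wx":0,"wy":0,"wz":0,"gripper":4.8},{"tx":0,"ty":-4,"tz":0,"wx":0,"wy":0,"wz":0,"gripper":4.8},{"tx":0,"ty":-4,"tz":0,"wx":0,"wy":0,"wz":0,"gripper":4.8},{"tx":0,"ty":-4,"tz":0,"wx":0,"wy":0,"wz":0,"gripper":4.8}]'
python3 -m creep '[{"tx":0,"ty":0,"tz":0,"wx":0,"wy":0,"wz":-6.7,"gripper":5},{"tx":0,"ty":0,"tz":0,"wx":0,"wy":0,"wz":-6.7,"gripper":5},{"tx":0,"ty":0,"tz":0,"wx":0,"wy":0,"wz":-6.7,"gripper":5},{"tx":0,"ty":0,"tz":0,"wx":0,"wy":0,"wz":-6.7,"gripper":5},{"tx":0,"ty":0,"tz":0,"wx":0,"wy":0,"wz":-6.7,"gripper":5},{"tx":0,"ty":0,"tz":0,"wx":0,"wy":0,"wz":-6.7,"gripper":5},{"tx":0,"ty":0,"tz":0,"wx":0,"wy":0,"wz":-6.7,"gripper":5},{"tx":0,"ty":0,"tz":0,"wx":0,"wy":0,"wz":-6.7,"gripper":5}]'
python3 -m creep '[{"tx":0,"ty":0,"tz":0,"wx":0,"wy":0,"wz":-6.4,"gripper":5},{"tx":0,"ty":0,"tz":0,"wx":0,"wy":0,"wz":0,"gripper":5},{"tx":0,"ty":0,"tz":0,"wx":0,"wy":0,"wz":0,"gripper":5}]'
python3 - <<'E'
from h import *
b=cam('top'); findtaps(b)
plan(.4321,.0199,.013,66.4)
E
```

```text
time: 20.45
tcp_pos: [0.6176, 0.1031, 0.0491]
tcp_rot: [3.141, 0.0, 1.684]
contact_force: [1.2, -0.8, -0.4]
grip_width: 0.0328
gripper_force: 30.0
time: 21.12
tcp_pos: [0.497, 0.0894, 0.1289]
tcp_rot: [3.14, 0.0, 1.684]
contact_force: [0.3, -0.3, -0.1]
grip_width: 0.0479
gripper_force: 0.0
time: 21.78
tcp_pos: [0.4984, 0.0895, 0.1287]
tcp_rot: [3.141, 0.0, 2.625]
contact_force: [0.4, 0.6, -0.2]
grip_width: 0.0498
gripper_force: 0.0
time: 22.03
tcp_pos: [0.4984, 0.0895, 0.1285]
tcp_rot: [3.141, 0.0, 2.727]
contact_force: [-0.1, -0.5, -0.2]
grip_width: 0.0501
gripper_force: 0.0
blob [406. 228.] 205 z 0.044 [ 0.5349 -0.3016]
blob [161. 233.] 174 z 0.014 [0.5138 0.3041]
blob [339. 237.] 63 z 0.042 [ 0.51   -0.1374]
blob [276. 270.] 95 z 0.023 [0.4285 0.018 ]
wz -0.14 deg, tx ty tz cm [ 3.29 -9.03 11.55] pos [0.4984 0.0895 0.1285] rot [1.7999e+02 1.0000e-02 1.5626e+02] q6 -1.21 t 22.1 w 0.0503
```

```bash
python3 -m creep '[{"tx":1.1,"ty":-3,"tz":0,"wx":0,"wy":0,"wz":0,"gripper":5},{"tx":1.1,"ty":-3,"tz":1,"wx":0,"wy":0,"wz":0,"gripper":5},{"tx":1.1,"ty":-3,"tz":2,"wx":0,"wy":0,"wz":0,"gripper":5},{"tx":0,"ty":0,"tz":3,"wx":0,"wy":0,"wz":0,"gripper":5},{"tx":0,"ty":0,"tz":0,"wx":0,"wy":0,"wz":0,"gripper":5},{"tx":0,"ty":0,"tz":0,"wx":0,"wy":0,"wz":0,"gripper":5},{"tx":0,"ty":0,"tz":0,"wx":0,"wy":0,"wz":0,"gripper":5},{"tx":0,"ty":0,"tz":0,"wx":0,"wy":0,"wz":0,"gripper":5}]'
python3 -c "
from h import *
plan(.4321,.0199,.013,66.4)"
```

```text
time: 22.75
tcp_pos: [0.4333, 0.0205, 0.0697]
tcp_rot: [3.141, 0.002, 2.731]
contact_force: [0.2, 0.4, -0.5]
grip_width: 0.0499
gripper_force: 0.0
wz 0.08 deg, tx ty tz cm [ 0.09 -0.1   5.67] pos [0.4333 0.0205 0.0697] rot [1.7997e+02 1.4000e-01 1.5648e+02] q6 -1.38 t 22.8 w 0.0499
```

```bash
python3 -m creep '[{"tx":0.1,"ty":-0.1,"tz":3,"wx":0,"wy":0,"wz":0,"gripper":5},{"tx":0,"ty":0,"tz":2.6,"wx":0,"wy":0,"wz":0,"gripper":5},{"tx":0,"ty":0,"tz":0,"wx":0,"wy":0,"wz":0,"gripper":5},{"tx":0,"ty":0,"tz":0,"wx":0,"wy":0,"wz":0,"gripper":5},{"tx":0,"ty":0,"tz":0,"wx":0,"wy":0,"wz":0,"gripper":2.5},{"tx":0,"ty":0,"tz":0,"wx":0,"wy":0,"wz":0,"gripper":2.5},{"tx":0,"ty":0,"tz":0,"wx":0,"wy":0,"wz":0,"gripper":2.5},{"tx":0,"ty":0,"tz":0,"wx":0,"wy":0,"wz":0,"gripper":2.5}]'
python3 -m creep '[{"tx":0,"ty":0,"tz":-3,"wx":0,"wy":0,"wz":0,"gripper":2.5},{"tx":0,"ty":0,"tz":-4,"wx":0,"wy":0,"wz":0,"gripper":2.5},{"tx":0,"ty":0,"tz":-3,"wx":0,"wy":0,"wz":0,"gripper":2.5},{"tx":0,"ty":0,"tz":0,"wx":0,"wy":0,"wz":0,"gripper":2.5},{"tx":0,"ty":0,"tz":0,"wx":0,"wy":0,"wz":0,"gripper":2.5},{"tx":0,"ty":0,"tz":0,"wx":0,"wy":0,"wz":0,"gripper":2.5}]'
python3 -c "
from h import *
plan(.5628,.0622,.049,66.4)"
```

```text
time: 23.42
tcp_pos: [0.4318, 0.0196, 0.0137]
tcp_rot: [3.141, 0.003, 2.731]
contact_force: [-1.3, 1.6, 8.2]
grip_width: 0.0329
gripper_force: 30.0
time: 23.92
tcp_pos: [0.4305, 0.0197, 0.112]
tcp_rot: [-3.141, -0.001, 2.731]
contact_force: [-0.5, -0.6, -0.5]
grip_width: 0.0325
gripper_force: 30.0
wz 0.07 deg, tx ty tz cm [-10.43   9.19   6.3 ] pos [0.4305 0.0197 0.112 ] rot [-1.7999e+02 -3.0000e-02  1.5647e+02] q6 -1.39 t 23.9 w 0.0325
```

```bash
python3 -m creep '[{"tx":-2.6,"ty":2.3,"tz":0,"wx":0,"wy":0,"wz":0,"gripper":2.5},{"tx":-2.6,"ty":2.3,"tz":0,"wx":0,"wy":0,"wz":0,"gripper":2.5},{"tx":-2.6,"ty":2.3,"tz":0,"wx":0,"wy":0,"wz":0,"gripper":2.5},{"tx":-2.6,"ty":2.3,"tz":0,"wx":0,"wy":0,"wz":0,"gripper":2.5},{"tx":0,"ty":0,"tz":1,"wx":0,"wy":0,"wz":0,"gripper":2.5},{"tx":0,"ty":0,"tz":2,"wx":0,"wy":0,"wz":0,"gripper":2.5},{"tx":0,"ty":0,"tz":0,"wx":0,"wy":0,"wz":0,"gripper":2.5},{"tx":0,"ty":0,"tz":0,"wx":0,"wy":0,"wz":0,"gripper":2.5}]'
python3 -m creep '[{"tx":0,"ty":0,"tz":0,"wx":0,"wy":0,"wz":0,"gripper":2.5},{"tx":0,"ty":0,"tz":0,"wx":0,"wy":0,"wz":0,"gripper":2.5}]'
python3 -c "
from h import *
plan(.5628,.0622,.049,66.4)"
```

```text
time: 24.58
tcp_pos: [0.5615, 0.0625, 0.0806]
tcp_rot: [-3.14, -0.004, 2.731]
contact_force: [0.6, 0.5, -0.3]
grip_width: 0.0328
gripper_force: 30.0
time: 24.75
tcp_pos: [0.563, 0.0623, 0.0831]
tcp_rot: [3.141, 0.001, 2.731]
contact_force: [-0.4, -0.7, 0.4]
grip_width: 0.0323
gripper_force: 30.0
wz 0.05 deg, tx ty tz cm [ 0.02 -0.02  3.41] pos [0.563  0.0623 0.0831] rot [1.7999e+02 5.0000e-02 1.5645e+02] q6 -1.26 t 24.8 w 0.0323
```

```bash
python3 -m creep '[{"tx":0,"ty":0,"tz":2,"wx":0,"wy":0,"wz":0,"gripper":2.5},{"tx":0,"ty":0,"tz":1,"wx":0,"wy":0,"wz":0,"gripper":2.5},{"tx":0,"ty":0,"tz":0.4,"wx":0,"wy":0,"wz":0,"gripper":2.5},{"tx":0,"ty":0,"tz":0,"wx":0,"wy":0,"wz":0,"gripper":2.5},{"tx":0,"ty":0,"tz":0,"wx":0,"wy":0,"wz":0,"gripper":2.5}]'
python3 -m creep '[{"tx":0,"ty":0,"tz":0,"wx":0,"wy":0,"wz":0,"gripper":4.8},{"tx":0,"ty":0,"tz":0,"wx":0,"wy":0,"wz":0,"gripper":4.8},{"tx":0,"ty":0,"tz":0,"wx":0,"wy":0,"wz":0,"gripper":4.8},{"tx":0,"ty":0,"tz":-4,"wx":0,"wy":0,"wz":0,"gripper":4.8},{"tx":0,"ty":0,"tz":-4,"wx":0,"wy":0,"wz":0,"gripper":4.8},{"tx":4,"ty":0,"tz":0,"wx":0,"wy":0,"wz":0,"gripper":4.8},{"tx":4,"ty":0,"tz":0,"wx":0,"wy":0,"wz":0,"gripper":4.8},{"tx":4,"ty":0,"tz":0,"wx":0,"wy":0,"wz":0,"gripper":4.8}]'
python3 -m creep '[{"tx":4,"ty":-1,"tz":0,"wx":0,"wy":0,"wz":7,"gripper":4},{"tx":0,"ty":0,"tz":0,"wx":0,"wy":0,"wz":7,"gripper":4},{"tx":0,"ty":0,"tz":0,"wx":0,"wy":0,"wz":7,"gripper":4},{"tx":0,"ty":0,"tz":0,"wx":0,"wy":0,"wz":7,"gripper":4},{"tx":0,"ty":0,"tz":0,"wx":0,"wy":0,"wz":7,"gripper":4},{"tx":0,"ty":0,"tz":0,"wx":0,"wy":0,"wz":7,"gripper":4},{"tx":0,"ty":0,"tz":0,"wx":0,"wy":0,"wz":7,"gripper":4},{"tx":0,"ty":0,"tz":0,"wx":0,"wy":0,"wz":7,"gripper":4}]'
python3 -m creep '[{"tx":0,"ty":0,"tz":0,"wx":0,"wy":0,"wz":7,"gripper":4},{"tx":0,"ty":0,"tz":0,"wx":0,"wy":0,"wz":7,"gripper":4},{"tx":0,"ty":0,"tz":0,"wx":0,"wy":0,"wz":6.2,"gripper":4},{"tx":0,"ty":0,"tz":0,"wx":0,"wy":0,"wz":0,"gripper":4},{"tx":0,"ty":0,"tz":0,"wx":0,"wy":0,"wz":0,"gripper":4}]'
python3 - <<'E'
from h import *
b=cam('top');P=cloud(b)
s=cv2.resize(b['img'][130:250,200:460],None,fx=3,fy=3,interpolation=cv2.INTER_CUBIC)
cv2.imwrite('pics/c2.png',s[...,::-1])
c0=np.array([.625,.035])
for a in range(6):
    t=np.radians(36.4+60*a);w=c0+.068*np.array([np.cos(t),np.sin(t)]);u,v=proj(b,[*w,.056])[0].round().astype(int);q=P[v-2:v+3,u-2:u+3].reshape(-1,3);print(36.4+60*a,w.round(3),(u,v),np.nanmedian(q,0).round(4))
plan(.6072,-.2959,.15,-9.8)
E
```

```text
time: 25.17
tcp_pos: [0.5631, 0.0624, 0.0488]
tcp_rot: [3.141, 0.0, 2.731]
contact_force: [-0.4, 0.1, -0.0]
grip_width: 0.0327
gripper_force: 30.0
time: 25.83
tcp_pos: [0.4517, 0.1107, 0.1288]
tcp_rot: [3.141, 0.001, 2.73]
contact_force: [-0.7, 1.0, -0.8]
grip_width: 0.048
gripper_force: 0.0
time: 26.5
tcp_pos: [0.4123, 0.1172, 0.1286]
tcp_rot: [3.141, 0.0, 1.748]
contact_force: [0.4, 0.3, -0.3]
grip_width: 0.0401
gripper_force: 0.0
time: 26.92
tcp_pos: [0.4123, 0.1172, 0.1286]
tcp_rot: [3.141, -0.0, 1.404]
contact_force: [-0.7, 0.6, 0.1]
grip_width: 0.04
gripper_force: 0.0
36.4 [0.68  0.075] (np.int64(254), np.int64(166)) [0.6826 0.0755 0.0341]
96.4 [0.617 0.103] (np.int64(242), np.int64(191)) [0.6169 0.1024 0.0573]
156.4 [0.563 0.062] (np.int64(258), np.int64(213)) [0.5637 0.0626 0.0557]
216.4 [ 0.57  -0.005] (np.int64(286), np.int64(211)) [ 0.5692 -0.005   0.0571]
276.4 [ 0.633 -0.033] (np.int64(298), np.int64(185)) [ 0.633  -0.0333  0.0564]
336.4 [0.687 0.008] (np.int64(281), np.int64(163)) [0.6914 0.0089 0.034 ]
wz 0.27 deg, tx ty tz cm [-37.39  26.24  -2.15] pos [0.4123 0.1172 0.1285] rot [179.98  -0.    80.47] q6 0.17 t 27.0 w 0.0399
```

View pics/c2.png

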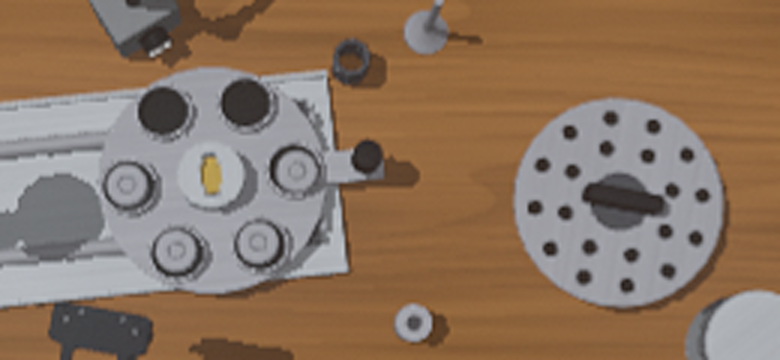

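All four tappets stand flat in their wells, with tops at z ≈ 56 mm. The yellow bayonet slot is near (270,188) and the lid bar near (407,196). I'll measure slot, post and bar with centroids.

```bash
python3 - <<'E'
from h import *
for i in range(2):
    b=cam('top');P=cloud(b);hsv=cv2.cvtColor(b['img'],cv2.COLOR_RGB2HSV)
    v,u=np.mgrid[:420,:560]
    m=(abs(u-270)<14)&(abs(v-188)<14)&(hsv[...,1]>90)&(hsv[...,0]>15)&(hsv[...,0]<40)
    q=onplane(b,np.argwhere(m)[:,::-1],.042)[:,:2];V=np.linalg.svd(q-q.mean(0),full_matrices=False)[2][0]
    print('slot',m.sum(),q.mean(0).round(4),np.degrees(np.arctan2(V[1],V[0]))%180)
    o=onplane(b,[(407,196)],.074)[0]
    m=((hsv[...,2]<60)&(abs(u-407)<17)&(abs(v-196)<8)).astype(np.uint8)
    n,l,st,ce=cv2.connectedComponentsWithStats(m);k=1+np.argmax(st[1:,4])
    cn=cv2.findContours((l==k).astype(np.uint8),0,1)[0][0];q=onplane(b,cn[:,0],.074)[:,:2];r=cv2.minAreaRect((q*1000).astype(np.float32));print('bar',st[k],r)
    # lid by hough on disc plane
g=cv2.cvtColor(b['img'],cv2.COLOR_RGB2GRAY)
c=cv2.HoughCircles(g,cv2.HOUGH_GRADIENT_ALT,1,30,param1=150,param2=.6,minRadius=30,maxRadius=40)
print('circles',c); 
for x in (c[0] if c is not None else []): print(onplane(b,[x[:2]],.044)[0][:2], onplane(b,[x[:2]],.034)[0][:2])
E
```

```text
slot 63 [0.6274 0.0353] 8.550003997385318
bar [395 191  26  10 167] ((607.4107666015625, -295.4427795410156), (61.17349624633789, 17.829545974731445), 82.50301361083984)
slot 63 [0.6274 0.0353] 8.550003997385318
bar [394 191  27  10 169] ((607.528076171875, -294.5514221191406), (62.97159957885742, 17.829545974731445), 82.50301361083984)
circles [[[408.       199.        34.91724 ]
  [269.       188.        36.777206]]]
[ 0.60374507 -0.30329827] [ 0.60510548 -0.30557144]
[0.62681582 0.03731485] [0.62835287 0.03764948]
```

```bash
python3 -m creep '[{"tx":-3.4,"ty":2.38,"tz":0,"wx":0,"wy":0,"wz":0,"gripper":4},{"tx":-3.4,"ty":2.38,"tz":0,"wx":0,"wy":0,"wz":0,"gripper":4},{"tx":-3.4,"ty":2.38,"tz":0,"wx":0,"wy":0,"wz":0,"gripper":4},{"tx":-3.4,"ty":2.38,"tz":0,"wx":0,"wy":0,"wz":0,"gripper":4},{"tx":-3.4,"ty":2.38,"tz":0,"wx":0,"wy":0,"wz":0,"gripper":4},{"tx":-3.4,"ty":2.38,"tz":0,"wx":0,"wy":0,"wz":0,"gripper":4},{"tx":-3.4,"ty":2.38,"tz":0,"wx":0,"wy":0,"wz":0,"gripper":4},{"tx":-3.4,"ty":2.38,"tz":0,"wx":0,"wy":0,"wz":0,"gripper":4}]'
python3 -m creep '[{"tx":-3.4,"ty":2.38,"tz":0,"wx":0,"wy":0,"wz":0,"gripper":4},{"tx":-3.4,"ty":2.38,"tz":0,"wx":0,"wy":0,"wz":0,"gripper":4},{"tx":-3.4,"ty":2.44,"tz":0,"wx":0,"wy":0,"wz":-0.7,"gripper":4},{"tx":0,"ty":0,"tz":3,"wx":0,"wy":0,"wz":0,"gripper":4},{"tx":0,"ty":0,"tz":0,"wx":0,"wy":0,"wz":0,"gripper":4},{"tx":0,"ty":0,"tz":0,"wx":0,"wy":0,"wz":0,"gripper":4},{"tx":0,"ty":0,"tz":0,"wx":0,"wy":0,"wz":0,"gripper":4}]'
python3 -c "
from h import *
plan(.6075,-.2955,.050,-9)"
```

```text
time: 27.73
tcp_pos: [0.5544, -0.1852, 0.1283]
tcp_rot: [-3.142, -0.0, 1.402]
contact_force: [0.1, -0.3, -0.0]
grip_width: 0.0401
gripper_force: 0.0
time: 28.32
tcp_pos: [0.6074, -0.2945, 0.0991]
tcp_rot: [-3.141, -0.0, 1.415]
contact_force: [0.2, -0.2, -0.2]
grip_width: 0.0401
gripper_force: 0.0
wz 0.06 deg, tx ty tz cm [-0.1   0.02  4.91] pos [ 0.6074 -0.2945  0.0991] rot [-1.7997e+02 -2.0000e-02  8.1060e+01] q6 -0.47 t 28.3 w 0.0401
```

```bash
python3 -m creep '[{"tx":-0.1,"ty":0,"tz":2.5,"wx":0,"wy":0,"wz":0,"gripper":4},{"tx":0,"ty":0,"tz":2.4,"wx":0,"wy":0,"wz":0,"gripper":4},{"tx":0,"ty":0,"tz":0,"wx":0,"wy":0,"wz":0,"gripper":4},{"tx":0,"ty":0,"tz":0,"wx":0,"wy":0,"wz":0,"gripper":0.8},{"tx":0,"ty":0,"tz":0,"wx":0,"wy":0,"wz":0,"gripper":0.8},{"tx":0,"ty":0,"tz":0,"wx":0,"wy":0,"wz":0,"gripper":0.8},{"tx":0,"ty":0,"tz":0,"wx":0,"wy":0,"wz":0,"gripper":0.8},{"tx":0,"ty":0,"tz":0,"wx":0,"wy":0,"wz":0,"gripper":0.8}]'
python3 -m creep '[{"tx":0,"ty":0,"tz":0,"wx":0,"wy":0,"wz":0,"gripper":0.8},{"tx":0,"ty":0,"tz":-2,"wx":0,"wy":0,"wz":0,"gripper":0.8},{"tx":0,"ty":0,"tz":-2,"wx":0,"wy":0,"wz":0,"gripper":0.8},{"tx":0,"ty":0,"tz":0,"wx":0,"wy":0,"wz":0,"gripper":0.8},{"tx":0,"ty":0,"tz":0,"wx":0,"wy":0,"wz":0,"gripper":0.8}]'
```

```text
time: 28.98
tcp_pos: [0.6086, -0.297, 0.0514]
tcp_rot: [3.138, 0.001, 1.413]
contact_force: [2.4, 1.6, 6.6]
grip_width: 0.0135
gripper_force: 30.0
time: 29.4
tcp_pos: [0.6074, -0.2966, 0.0894]
tcp_rot: [3.141, 0.0, 1.413]
contact_force: [-0.4, -0.4, -5.5]
grip_width: 0.0139
gripper_force: 29.9
```

```bash
python3 -m creep '[{"tx":0,"ty":0,"tz":-2,"wx":0,"wy":0,"wz":-3,"gripper":0.8},{"tx":0,"ty":0,"tz":-3,"wx":0,"wy":0,"wz":-6.5,"gripper":0.8},{"tx":0,"ty":0,"tz":-2,"wx":0,"wy":0,"wz":-6.5,"gripper":0.8},{"tx":0,"ty":0,"tz":0,"wx":0,"wy":0,"wz":-6.5,"gripper":0.8},{"tx":0,"ty":0,"tz":0,"wx":0,"wy":0,"wz":-6.5,"gripper":0.8},{"tx":0,"ty":0,"tz":0,"wx":0,"wy":0,"wz":-6.5,"gripper":0.8},{"tx":0,"ty":0,"tz":0,"wx":0,"wy":0,"wz":-6.5,"gripper":0.8},{"tx":0,"ty":0,"tz":0,"wx":0,"wy":0,"wz":-6.5,"gripper":0.8}]'
python3 -m creep '[{"tx":0,"ty":0,"tz":0,"wx":0,"wy":0,"wz":-6.5,"gripper":0.8},{"tx":0,"ty":0,"tz":0,"wx":0,"wy":0,"wz":-6.5,"gripper":0.8},{"tx":0,"ty":0,"tz":0,"wx":0,"wy":0,"wz":-6.5,"gripper":0.8},{"tx":0,"ty":0,"tz":0,"wx":0,"wy":0,"wz":-6.5,"gripper":0.8},{"tx":0,"ty":0,"tz":0,"wx":0,"wy":0,"wz":-6.5,"gripper":0.8},{"tx":0,"ty":0,"tz":0,"wx":0,"wy":0,"wz":-6.5,"gripper":0.8},{"tx":0,"ty":0,"tz":0,"wx":0,"wy":0,"wz":-6.5,"gripper":0.8},{"tx":0,"ty":0,"tz":0,"wx":0,"wy":0,"wz":-6.5,"gripper":0.8}]'
python3 -m creep '[{"tx":0,"ty":0,"tz":0,"wx":0,"wy":0,"wz":-4.9,"gripper":0.8},{"tx":0,"ty":0,"tz":0,"wx":0,"wy":0,"wz":0,"gripper":0.8},{"tx":0,"ty":0,"tz":0,"wx":0,"wy":0,"wz":0,"gripper":0.8}]'
python3 - <<'E'
from h import *
plan(.626,.0345,.15,96.4)
a=cam('scene','s1.png');P=cloud(a)
hsv=cv2.cvtColor(a['img'],cv2.COLOR_RGB2HSV)
s=readout.state()['tcp_pos']
m=(hsv[...,1]<60)&(hsv[...,2]>100)&(np.hypot(P[...,0]-s[0],P[...,1]-s[1])<.1)&(abs(P[...,2]-s[2]+.006)<.03)
q=P[m];A=np.c_[q[:,:2],np.ones(len(q))];k=np.linalg.lstsq(A,q[:,2],rcond=None)[0]
print(len(q),'tilt',k[:2],q.mean(0),q.min(0),q.max(0))
E
```

```text
time: 30.07
tcp_pos: [0.6067, -0.2961, 0.1569]
tcp_rot: [-3.141, -0.004, 2.265]
contact_force: [-0.1, -0.6, -4.9]
grip_width: 0.0139
gripper_force: 29.9
time: 30.73
tcp_pos: [0.6068, -0.2962, 0.1569]
tcp_rot: [3.139, -0.003, -3.11]
contact_force: [-1.1, 0.2, -4.4]
grip_width: 0.014
gripper_force: 29.9
time: 30.98
tcp_pos: [0.607, -0.2963, 0.1577]
tcp_rot: [3.14, -0.002, -3.033]
contact_force: [0.0, 0.0, -4.6]
grip_width: 0.0136
gripper_force: 29.9
wz -0.19 deg, tx ty tz cm [-5.58 32.66  0.77] pos [ 0.607  -0.2963  0.1577] rot [ 1.7990e+02 -1.2000e-01 -1.7379e+02] q6 -2.31 t 31.0 w 0.0136
1025 tilt [-0.00553714 -0.00914665] [ 0.62246752 -0.27918352  0.15021482] [ 0.5243027  -0.37955672  0.14478496] [ 0.69479263 -0.20914304  0.16338497]
```

View pics/s1.png

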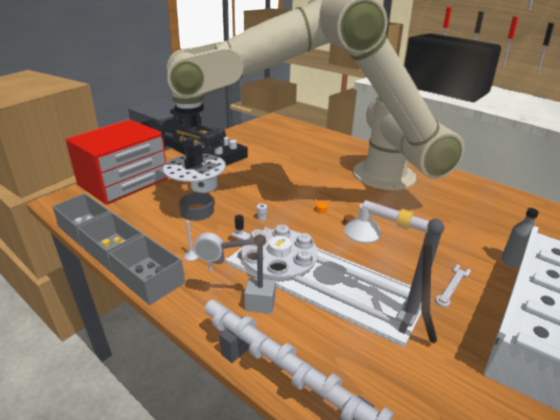

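The lid hangs level in the gripper near (195,168), the loaded rack is at (280,245), and the liner is at (197,205). I'll refine the post centre from both cameras while it is in view.

```bash
python3 - <<'E'
from h import *
for n in('top','scene'):
    c=cam(n,f'{n}_post.png');P=cloud(c);g=cv2.cvtColor(c['img'],cv2.COLOR_RGB2GRAY)
    d=np.hypot(P[...,0]-.626,P[...,1]-.0345)
    m=((abs(P[...,2]-.058)<.008)&(d<.035)).astype(np.uint8)
    cn=max(cv2.findContours(m,0,1)[0],key=cv2.contourArea);q=onplane(c,cn[:,0],.059)[:,:2]
    M=np.c_[2*q,np.ones(len(q))];s=np.linalg.lstsq(M,(q**2).sum(1),rcond=None)[0]
    print(n,m.sum(),'contour fit',s[:2].round(4),'r',np.sqrt(s[2]+s[0]**2+s[1]**2).round(4), cv2.minEnclosingCircle((q*1000).astype(np.float32)))
    u,v=proj(c,[.626,.0345,.059])[0]; print('px',u,v)
    x0,y0=int(u)-22,int(v)-22;s=cv2.resize(c['img'][y0:y0+44,x0:x0+44],(390,390),interpolation=cv2.INTER_CUBIC)
    globals()['i_'+n]=s; print('crop origin',x0,y0,'scale',390/44)
cv2.imwrite('pics/post.png',np.hstack([i_top,i_scene])[...,::-1])
E
```

```text
top 376 contour fit [0.6237 0.0346] r 0.026 ((623.749755859375, 34.47626495361328), 27.099109649658203)
px 269.9649774321531 187.40239881025283
crop origin 247 165 scale 8.863636363636363
scene 297 contour fit [0.6297 0.0376] r 0.0293 ((628.9797973632812, 38.355064392089844), 32.20663833618164)
px 279.4982832256767 242.08660648359722
crop origin 257 220 scale 8.863636363636363
```

View pics/post.png

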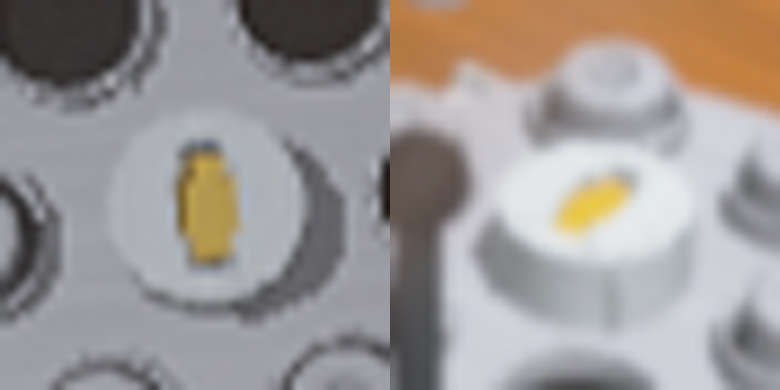

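```bash
python3 -m creep '[{"tx":-0.3,"ty":1.8,"tz":0,"wx":0,"wy":0,"wz":-0.2,"gripper":0.8},{"tx":-0.6,"ty":3.5,"tz":0,"wx":0,"wy":0,"wz":0,"gripper":0.8},{"tx":-0.6,"ty":3.5,"tz":0,"wx":0,"wy":0,"wz":0,"gripper":0.8},{"tx":-0.6,"ty":3.5,"tz":0,"wx":0,"wy":0,"wz":0,"gripper":0.8},{"tx":-0.6,"ty":3.5,"tz":0,"wx":0,"wy":0,"wz":0,"gripper":0.8},{"tx":-0.6,"ty":3.5,"tz":0,"wx":0,"wy":0,"wz":0,"gripper":0.8},{"tx":-0.6,"ty":3.5,"tz":0,"wx":0,"wy":0,"wz":0,"gripper":0.8},{"tx":-0.6,"ty":3.5,"tz":0,"wx":0,"wy":0,"wz":0,"gripper":0.8}]'
python3 -m creep '[{"tx":-0.6,"ty":3.5,"tz":0,"wx":0,"wy":0,"wz":0,"gripper":0.8},{"tx":-0.4,"ty":2.3,"tz":0,"wx":0,"wy":0,"wz":0,"gripper":0.8},{"tx":0,"ty":0,"tz":2,"wx":0,"wy":0,"wz":0,"gripper":0.8},{"tx":0,"ty":0,"tz":1,"wx":0,"wy":0,"wz":0,"gripper":0.8},{"tx":0,"ty":0,"tz":0,"wx":0,"wy":0,"wz":0,"gripper":0.8},{"tx":0,"ty":0,"tz":0,"wx":0,"wy":0,"wz":0,"gripper":0.8},{"tx":0,"ty":0,"tz":0,"wx":0,"wy":0,"wz":0,"gripper":0.8},{"tx":0,"ty":0,"tz":0,"wx":0,"wy":0,"wz":0,"gripper":0.8}]'
cat >> h.py <<'E'
def lidfit(c,dz=-.006,show=None):
    s=readout.state()['tcp_pos'];zt=s[2]+dz;P=cloud(c)
    h=cv2.cvtColor(c['img'],cv2.COLOR_RGB2HSV)
    m=((abs(P[...,2]-zt)<.012)&(np.hypot(P[...,0]-s[0],P[...,1]-s[1])<.1)).astype(np.uint8)
    v,u=np.nonzero(cv2.morphologyEx(m,cv2.MORPH_GRADIENT,np.ones((3,3),np.uint8))*m)
    q=onplane(c,np.c_[u,v],zt)[:,:2]; k=np.hypot(*(q-s[:2]).T)>.075; q=q[k]
    for _ in range(4):
        M=np.c_[2*q,np.ones(len(q))];a=np.linalg.lstsq(M,(q**2).sum(1),rcond=None)[0];r=np.sqrt(a[2]+a[0]**2+a[1]**2)
        e=abs(np.hypot(*(q-a[:2]).T)-r); q=q[e<max(.0015,1.5*np.median(e))]
    an=np.degrees(np.arctan2(*(q-a[:2]).T[::-1]))
    print('lid',a[:2].round(4),'r %.4f'%r,'n',len(q),'arc hist',np.histogram(an,12,(-180,180))[0],'minus tcp',(a[:2]-s[:2]).round(4))
E
python3 - <<'E'
from h import *
plan(.6259,.0348,.12,96.4)
for n in('top','scene'):
    c=cam(n,f'{n}_lid.png');lidfit(c)
s=cv2.resize(cv2.imread('pics/top_lid.png')[120:260,190:360],None,fx=4,fy=4,interpolation=cv2.INTER_CUBIC);cv2.imwrite('pics/c4.png',s)
E
```

```text
time: 31.8
tcp_pos: [0.6219, -0.0284, 0.1594]
tcp_rot: [-3.142, 0.0, -3.028]
contact_force: [-0.2, -0.1, -4.9]
grip_width: 0.0137
gripper_force: 29.9
time: 32.47
tcp_pos: [0.6258, 0.0278, 0.1303]
tcp_rot: [-3.141, 0.001, -3.028]
contact_force: [1.1, -0.3, -4.3]
grip_width: 0.0136
gripper_force: 29.9
wz 0.09 deg, tx ty tz cm [-0.08  0.7   1.03] pos [0.6258 0.0278 0.1303] rot [-1.7998e+02  8.0000e-02 -1.7351e+02] q6 -1.83 t 32.5 w 0.0136
lid [0.6157 0.0084] r 0.0629 n 33 arc hist [ 1 18 14  0  0  0  0  0  0  0  0  0] minus tcp [-0.01   -0.0195]
lid [0.629  0.0305] r 0.0845 n 127 arc hist [ 7  4 10 12 11 15  5 15 15 11 12 10] minus tcp [0.0033 0.0025]
```

View pics/c4.png

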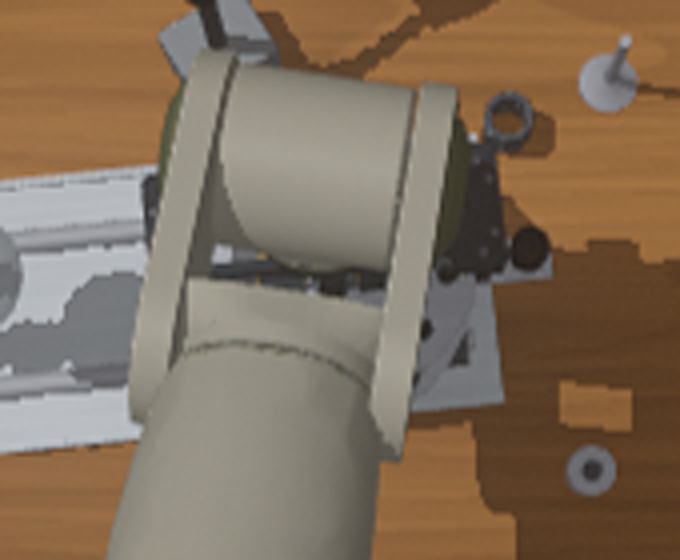

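```bash
python3 - <<'E'
from h import *
c=cam('scene')
print('post scene',onplane(c,[(279.8,241.55)],.059))
lidfit(c); lidfit(c,-.004); lidfit(c,-.008)
s=readout.state();print(s['tcp_pos'])
u,v=proj(c,s['tcp_pos'])[0];print(u,v)
x0,y0=int(u)-45,int(v)-34
i=cv2.resize(c['img'][y0:y0+68,x0:x0+90],(792,598),interpolation=cv2.INTER_CUBIC)
for r in(.086,):
    t=np.linspace(0,2*np.pi,40);o=s['tcp_pos']
    for p in proj(c,np.c_[o[0]+r*np.cos(t),o[1]+r*np.sin(t),np.full(40,o[2]-.006)]): cv2.circle(i,tuple(int(z) for z in ((p-[x0,y0]+.5)*8.8)),2,(255,0,0),-1)
cv2.imwrite('pics/c5.png',i[...,::-1])
E
```

```text
post scene [[0.62382673 0.03363124 0.059     ]]
lid [0.629  0.0302] r 0.0845 n 128 arc hist [ 7  3 11 11 11 15  5 14 12 16 12 11] minus tcp [0.0033 0.002 ]
lid [0.6312 0.0321] r 0.0841 n 125 arc hist [ 7  3 10 11 12 16  5 12 12 15 12 10] minus tcp [0.0056 0.0039]
lid [0.6268 0.0283] r 0.0849 n 128 arc hist [ 7  3 11 10 11 15  6 16 15 14 11  9] minus tcp [0.0012 0.0001]
[0.62561093 0.02819872 0.12992915]
278.2737714437872 216.47798090459858
```

View pics/c5.png

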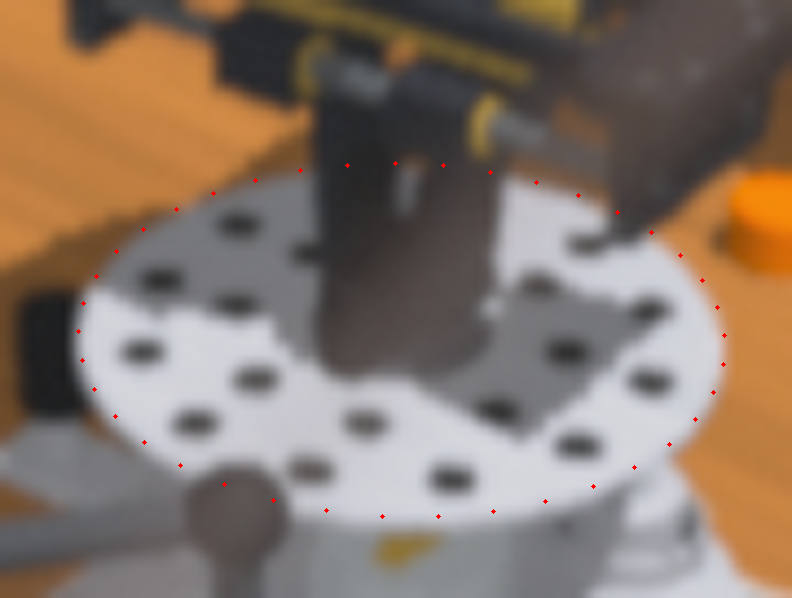

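The gripper hides the lid in the top view. In the scene crop, the rim drawn centred on the TCP matches the lid edge to within 1 px (edges at 78 and 727), so the lid is centred in the grip. I'll align it over the post.

```bash
python3 -m creep '[{"tx":-0.05,"ty":0.65,"tz":0,"wx":0,"wy":0,"wz":0.1,"gripper":0.8},{"tx":0,"ty":0,"tz":1.5,"wx":0,"wy":0,"wz":0,"gripper":0.8},{"tx":0,"ty":0,"tz":1.5,"wx":0,"wy":0,"wz":0,"gripper":0.8},{"tx":0,"ty":0,"tz":0,"wx":0,"wy":0,"wz":0,"gripper":0.8},{"tx":0,"ty":0,"tz":0,"wx":0,"wy":0,"wz":0,"gripper":0.8},{"tx":0,"ty":0,"tz":0,"wx":0,"wy":0,"wz":0,"gripper":0.8},{"tx":0,"ty":0,"tz":0,"wx":0,"wy":0,"wz":0,"gripper":0.8}]'
python3 -c "
from h import *
plan(.6262,.0346,.092,96.4)"
```

```text
time: 33.2
tcp_pos: [0.6257, 0.0351, 0.1006]
tcp_rot: [-3.141, 0.002, -3.029]
contact_force: [-0.0, -0.9, -5.0]
grip_width: 0.0139
gripper_force: 29.9
wz 0.07 deg, tx ty tz cm [-0.04 -0.06  0.86] pos [0.6257 0.0351 0.1006] rot [-1.7998e+02  1.0000e-01 -1.7353e+02] q6 -1.81 t 33.2 w 0.0139
```

```bash
python3 -m creep '[{"tx":-0.03,"ty":-0.03,"tz":1.2,"wx":0,"wy":0,"wz":0,"gripper":0.8},{"tx":0,"ty":0,"tz":0,"wx":0,"wy":0,"wz":0,"gripper":0.8},{"tx":0,"ty":0,"tz":0,"wx":0,"wy":0,"wz":0,"gripper":0.8},{"tx":0,"ty":0,"tz":0,"wx":0,"wy":0,"wz":0,"gripper":0.8}]'
python3 -m creep '[{"tx":0,"ty":0,"tz":0.3,"wx":0,"wy":0,"wz":0,"gripper":0.8},{"tx":0,"ty":0,"tz":0,"wx":0,"wy":0,"wz":0,"gripper":0.8},{"tx":0,"ty":0,"tz":0,"wx":0,"wy":0,"wz":0,"gripper":0.8}]'
python3 -m creep '[{"tx":0,"ty":0,"tz":0.2,"wx":0,"wy":0,"wz":0,"gripper":0.8},{"tx":0,"ty":0,"tz":0,"wx":0,"wy":0,"wz":0,"gripper":0.8},{"tx":0,"ty":0,"tz":0,"wx":0,"wy":0,"wz":0,"gripper":0.8}]'
```

```text
time: 33.53
tcp_pos: [0.6255, 0.0348, 0.0873]
tcp_rot: [3.142, -0.0, -3.029]
contact_force: [0.5, 0.3, -5.3]
grip_width: 0.0139
gripper_force: 29.9
time: 33.78
tcp_pos: [0.6254, 0.0348, 0.0843]
tcp_rot: [3.142, -0.0, -3.029]
contact_force: [-0.4, 0.5, -3.8]
grip_width: 0.0136
gripper_force: 29.9
time: 34.03
tcp_pos: [0.6258, 0.0348, 0.0833]
tcp_rot: [-3.141, 0.001, -3.029]
contact_force: [-1.1, 0.2, 3.1]
grip_width: 0.0138
gripper_force: 29.9
```

```bash
python3 -m creep '[{"tx":0,"ty":0,"tz":0.3,"wx":0,"wy":0,"wz":0,"gripper":0.8},{"tx":0,"ty":0,"tz":0,"wx":0,"wy":0,"wz":0,"gripper":0.8},{"tx":0,"ty":0,"tz":0,"wx":0,"wy":0,"wz":0,"gripper":0.8}]'
```

```text
time: 34.28
tcp_pos: [0.6258, 0.0348, 0.0799]
tcp_rot: [-3.141, 0.001, -3.029]
contact_force: [-2.2, -0.7, 5.3]
grip_width: 0.0137
gripper_force: 29.9
```

```bash
python3 -m creep '[{"tx":0,"ty":0,"tz":0.3,"wx":0,"wy":0,"wz":0,"gripper":0.8},{"tx":0,"ty":0,"tz":0.3,"wx":0,"wy":0,"wz":0,"gripper":0.8},{"tx":0,"ty":0,"tz":0,"wx":0,"wy":0,"wz":0,"gripper":0.8},{"tx":0,"ty":0,"tz":0,"wx":0,"wy":0,"wz":0,"gripper":0.8}]'
python3 -m creep '[{"tx":0,"ty":0,"tz":0.3,"wx":0,"wy":0,"wz":0,"gripper":0.8},{"tx":0,"ty":0,"tz":0,"wx":0,"wy":0,"wz":0,"gripper":0.8},{"tx":0,"ty":0,"tz":0,"wx":0,"wy":0,"wz":0,"gripper":0.8}]'
python3 -m creep '[{"tx":0,"ty":0,"tz":0.15,"wx":0,"wy":0,"wz":0,"gripper":0.8},{"tx":0,"ty":0,"tz":0,"wx":0,"wy":0,"wz":0,"gripper":0.8},{"tx":0,"ty":0,"tz":0,"wx":0,"wy":0,"wz":0,"gripper":0.8}]'
```

```text
time: 34.62
tcp_pos: [0.6259, 0.0348, 0.0744]
tcp_rot: [-3.141, 0.001, -3.029]
contact_force: [-2.9, 0.1, 9.5]
grip_width: 0.0139
gripper_force: 29.9
time: 34.87
tcp_pos: [0.6259, 0.0348, 0.0716]
tcp_rot: [-3.141, 0.001, -3.029]
contact_force: [-3.6, 0.1, 11.2]
grip_width: 0.0137
gripper_force: 29.9
time: 35.12
tcp_pos: [0.626, 0.0348, 0.0705]
tcp_rot: [-3.141, 0.002, -3.029]
contact_force: [-4.8, 0.2, 13.5]
grip_width: 0.0138
gripper_force: 29.9
```

```bash
python3 -m creep '[{"tx":0,"ty":0,"tz":0,"wx":0,"wy":0,"wz":5,"gripper":0.8},{"tx":0,"ty":0,"tz":0,"wx":0,"wy":0,"wz":5,"gripper":0.8},{"tx":0,"ty":0,"tz":0,"wx":0,"wy":0,"wz":5,"gripper":0.8},{"tx":0,"ty":0,"tz":0,"wx":0,"wy":0,"wz":0,"gripper":0.8},{"tx":0,"ty":0,"tz":0,"wx":0,"wy":0,"wz":0,"gripper":0.8}]'
python3 -c "
from h import *
s=readout.state();print(s['ft_torque'],s['q'][5])"
```

```text
time: 35.53
tcp_pos: [0.6267, 0.0347, 0.0707]
tcp_rot: [3.141, 0.004, 2.992]
contact_force: [-2.7, 0.4, 11.3]
grip_width: 0.014
gripper_force: 29.9
[ 0.08985341  0.32797299 -0.03149689] -1.5525017276086792
```

```bash
python3 -m creep '[{"tx":0,"ty":0,"tz":0,"wx":0,"wy":0,"wz":5,"gripper":0.8},{"tx":0,"ty":0,"tz":0,"wx":0,"wy":0,"wz":5,"gripper":0.8},{"tx":0,"ty":0,"tz":0,"wx":0,"wy":0,"wz":5,"gripper":0.8},{"tx":0,"ty":0,"tz":0,"wx":0,"wy":0,"wz":5,"gripper":0.8},{"tx":0,"ty":0,"tz":0,"wx":0,"wy":0,"wz":5,"gripper":0.8},{"tx":0,"ty":0,"tz":0,"wx":0,"wy":0,"wz":5,"gripper":0.8},{"tx":0,"ty":0,"tz":0,"wx":0,"wy":0,"wz":5,"gripper":0.8},{"tx":0,"ty":0,"tz":0,"wx":0,"wy":0,"wz":5,"gripper":0.8}]'
python3 -m creep '[{"tx":0,"ty":0,"tz":0,"wx":0,"wy":0,"wz":5,"gripper":0.8},{"tx":0,"ty":0,"tz":0,"wx":0,"wy":0,"wz":5,"gripper":0.8},{"tx":0,"ty":0,"tz":0,"wx":0,"wy":0,"wz":5,"gripper":0.8},{"tx":0,"ty":0,"tz":0,"wx":0,"wy":0,"wz":5,"gripper":0.8},{"tx":0,"ty":0,"tz":0,"wx":0,"wy":0,"wz":5,"gripper":0.8},{"tx":0,"ty":0,"tz":0,"wx":0,"wy":0,"wz":0,"gripper":0.8},{"tx":0,"ty":0,"tz":0,"wx":0,"wy":0,"wz":0,"gripper":0.8}]'
python3 -c "
from h import *
s=readout.state();print(s['ft_torque'],s['q'][5])"
python3 -m creep '[{"tx":0,"ty":0,"tz":0,"wx":0,"wy":0,"wz":5,"gripper":0.8},{"tx":0,"ty":0,"tz":0,"wx":0,"wy":0,"wz":5,"gripper":0.8},{"tx":0,"ty":0,"tz":0,"wx":0,"wy":0,"wz":2,"gripper":0.8},{"tx":0,"ty":0,"tz":0,"wx":0,"wy":0,"wz":0,"gripper":0.8},{"tx":0,"ty":0,"tz":0,"wx":0,"wy":0,"wz":0,"gripper":0.8}]'
python3 -c "
from h import *
s=readout.state();print(s['ft_torque'],s['q'][5]);plan(.626,.0348,.07,6.4)"
```

```text
time: 36.2
tcp_pos: [0.6273, 0.0347, 0.071]
tcp_rot: [3.138, 0.004, 2.29]
contact_force: [1.0, 1.5, 11.8]
grip_width: 0.0136
gripper_force: 30.0
time: 36.78
tcp_pos: [0.6274, 0.0349, 0.0711]
tcp_rot: [3.136, 0.002, 1.858]
contact_force: [0.8, 1.6, 10.9]
grip_width: 0.014
gripper_force: 29.9
[ 0.16506286 -0.19776577 -0.03201107] -0.41805156867101156
time: 37.2
tcp_pos: [0.6274, 0.0348, 0.0711]
tcp_rot: [3.135, 0.001, 1.649]
contact_force: [0.1, 1.4, 12.1]
grip_width: 0.0139
gripper_force: 29.9
[ 0.16437314 -0.21412797  0.0384152 ] -0.20892725829880437
wz -1.94 deg, tx ty tz cm [ 0.01 -0.14  0.11] pos [0.6274 0.0348 0.0711] rot [1.7965e+02 5.0000e-02 9.4460e+01] q6 -0.21 t 37.2 w 0.0139
```

```bash
python3 -m creep '[{"tx":0,"ty":0,"tz":0,"wx":0,"wy":0,"wz":3,"gripper":0.8},{"tx":0,"ty":0,"tz":0,"wx":0,"wy":0,"wz":0,"gripper":0.8},{"tx":0,"ty":0,"tz":0,"wx":0,"wy":0,"wz":0,"gripper":0.8}]'
python3 -c "
from h import *
s=readout.state();print(s['ft_torque'],s['q'][5])"
python3 -m creep '[{"tx":0,"ty":0,"tz":-0.3,"wx":0,"wy":0,"wz":0,"gripper":0.8},{"tx":0,"ty":0,"tz":-0.2,"wx":0,"wy":0,"wz":0,"gripper":0.8},{"tx":0,"ty":0,"tz":0,"wx":0,"wy":0,"wz":0,"gripper":0.8},{"tx":0,"ty":0,"tz":0,"wx":0,"wy":0,"wz":0,"gripper":0.8}]'
python3 -m creep '[{"tx":0,"ty":0,"tz":-0.2,"wx":0,"wy":0,"wz":0,"gripper":0.8},{"tx":0,"ty":0,"tz":0,"wx":0,"wy":0,"wz":0,"gripper":0.8},{"tx":0,"ty":0,"tz":0,"wx":0,"wy":0,"wz":0,"gripper":0.8}]'
```

```text
time: 37.45
tcp_pos: [0.6272, 0.0349, 0.0711]
tcp_rot: [3.136, 0.0, 1.596]
contact_force: [0.6, 2.0, 12.4]
grip_width: 0.0134
gripper_force: 30.0
[0.19505819 0.13797432 0.10522421] -0.1566456526296625
time: 37.78
tcp_pos: [0.6271, 0.0349, 0.0757]
tcp_rot: [3.136, 0.0, 1.597]
contact_force: [0.2, 1.3, 9.2]
grip_width: 0.0138
gripper_force: 30.0
time: 38.03
tcp_pos: [0.6269, 0.0349, 0.0765]
tcp_rot: [3.137, 0.0, 1.596]
contact_force: [5.3, 1.7, 1.0]
grip_width: 0.0139
gripper_force: 30.0
```

The torque shows the stop was reached, and on lifting the lugs catch at the locked height. I'll let go and check.

```bash
python3 -m creep '[{"tx":0,"ty":0,"tz":0,"wx":0,"wy":0,"wz":0,"gripper":4},{"tx":0,"ty":0,"tz":0,"wx":0,"wy":0,"wz":0,"gripper":4},{"tx":0,"ty":0,"tz":0,"wx":0,"wy":0,"wz":0,"gripper":4},{"tx":0,"ty":0,"tz":0,"wx":0,"wy":0,"wz":0,"gripper":4},{"tx":0,"ty":0,"tz":-4,"wx":0,"wy":0,"wz":0,"gripper":4},{"tx":0,"ty":0,"tz":-4,"wx":0,"wy":0,"wz":0,"gripper":4},{"tx":0,"ty":-4,"tz":0,"wx":0,"wy":0,"wz":0,"gripper":4},{"tx":0,"ty":-4,"tz":0,"wx":0,"wy":0,"wz":0,"gripper":4}]'
python3 -m creep '[{"tx":-1,"ty":-4,"tz":0,"wx":0,"wy":0,"wz":0,"gripper":5},{"tx":-2,"ty":-3,"tz":0,"wx":0,"wy":0,"wz":0,"gripper":5},{"tx":-3,"ty":-2,"tz":0,"wx":0,"wy":0,"wz":0,"gripper":5},{"tx":-3,"ty":0,"tz":0,"wx":0,"wy":0,"wz":0,"gripper":5},{"tx":0,"ty":0,"tz":0,"wx":0,"wy":0,"wz":0,"gripper":5},{"tx":0,"ty":0,"tz":0,"wx":0,"wy":0,"wz":0,"gripper":5}]'
python3 - <<'E'
from h import *
for n in('top','scene'):
    c=cam(n,f'{n}_lk.png');P=cloud(c);hsv=cv2.cvtColor(c['img'],cv2.COLOR_RGB2HSV)
    d=np.hypot(P[...,0]-.626,P[...,1]-.035)
    m=(d<.08)&(P[...,2]>.055)&(P[...,2]<.085)&(hsv[...,2]>90)
    q=P[m];A=np.c_[q[:,:2]-[.626,.035],np.ones(len(q))];k=np.linalg.lstsq(A,q[:,2],rcond=None)[0];print(n,len(q),'plane',k.round(4),'median z',np.median(q[:,2]).round(4))
    m=(d<.045)&(P[...,2]>.085)&(hsv[...,2]<70);q=onplane(c,np.argwhere(m)[:,::-1],.099)[:,:2]
    if len(q)>5: V=np.linalg.svd(q-q.mean(0),full_matrices=False)[2][0];print('bar',q.mean(0).round(4),np.degrees(np.arctan2(V[1],V[0]))%180)
a=cv2.imread('pics/top_lk.png')[120:260,190:360];b=cv2.imread('pics/scene_lk.png')[180:320,200:370]
cv2.imwrite('pics/c6.png',cv2.resize(np.hstack([a,b]),None,fx=2.35,fy=2.35,interpolation=cv2.INTER_CUBIC))
plan(.6404,-.0925,.06,6.4)
E
```

```text
time: 38.7
tcp_pos: [0.5468, 0.0324, 0.1583]
tcp_rot: [3.135, 0.001, 1.597]
contact_force: [0.2, -0.0, -0.6]
grip_width: 0.0399
gripper_force: 0.0
time: 39.2
tcp_pos: [0.4578, -0.0604, 0.156]
tcp_rot: [3.141, -0.0, 1.594]
contact_force: [-0.3, -0.3, -0.0]
grip_width: 0.05
gripper_force: 0.0
top 2841 plane [0.0068 0.0018 0.0691] median z 0.069
bar [0.6236 0.0338] 91.38380068762093
scene 1494 plane [ 0.008  -0.004   0.0707] median z 0.0706
bar [0.6374 0.0557] 72.85239390940927
wz -4.92 deg, tx ty tz cm [-5.37 17.76  9.58] pos [ 0.4579 -0.059   0.1558] rot [-1.7998e+02 -2.0000e-02  9.1480e+01] q6 -0.41 t 39.3 w 0.0501
```

View pics/c6.png

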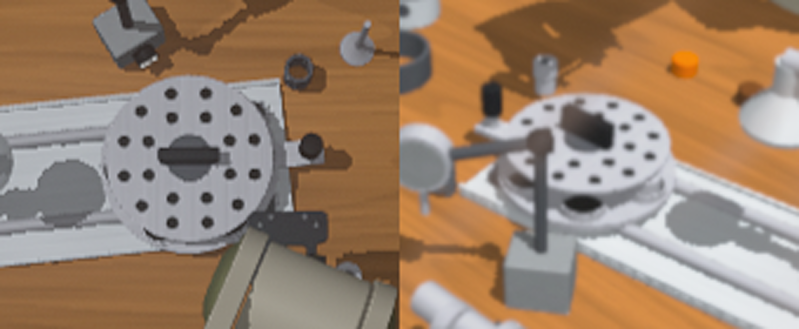

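The lid sits level on the rack. Its top is at z ≈ 70 mm (underside about 6 mm over the post) and the bar is within 5° of the rail axis, at crop (188,155), so it is locked. The knob is at crop (312,145). Now I'll grip the knob and push home.

```bash
python3 -m creep '[{"tx":0,"ty":0,"tz":0,"wx":0,"wy":0,"wz":-4.9,"gripper":5},{"tx":-1.07,"ty":3.55,"tz":0,"wx":0,"wy":0,"wz":0,"gripper":5},{"tx":-1.07,"ty":3.55,"tz":0,"wx":0,"wy":0,"wz":0,"gripper":5},{"tx":-1.07,"ty":3.55,"tz":0,"wx":0,"wy":0,"wz":0,"gripper":5},{"tx":-1.07,"ty":3.55,"tz":0,"wx":0,"wy":0,"wz":0,"gripper":5},{"tx":-1.07,"ty":3.55,"tz":0,"wx":0,"wy":0,"wz":0,"gripper":5},{"tx":0,"ty":0,"tz":3,"wx":0,"wy":0,"wz":0,"gripper":5},{"tx":0,"ty":0,"tz":0,"wx":0,"wy":0,"wz":0,"gripper":5}]'
python3 -m creep '[{"tx":0,"ty":0,"tz":0,"wx":0,"wy":0,"wz":0,"gripper":5},{"tx":0,"ty":0,"tz":0,"wx":0,"wy":0,"wz":0,"gripper":5}]'
python3 -c "
from h import *
plan(.6404,-.0925,.06,6.4)"
```

```text
time: 39.97
tcp_pos: [0.6397, -0.0912, 0.1206]
tcp_rot: [-3.135, -0.003, 1.684]
contact_force: [-0.8, 0.0, -0.9]
grip_width: 0.0499
gripper_force: 0.0
time: 40.13
tcp_pos: [0.6395, -0.0919, 0.1264]
tcp_rot: [-3.141, -0.0, 1.683]
contact_force: [-0.2, 0.1, 0.4]
grip_width: 0.0498
gripper_force: 0.0
wz 0.03 deg, tx ty tz cm [-0.07  0.08  6.64] pos [ 0.6395 -0.0919  0.1264] rot [-1.7994e+02 -3.0000e-02  9.6430e+01] q6 -0.44 t 40.1 w 0.0498
```

```bash
python3 -m creep '[{"tx":0,"ty":0.05,"tz":3,"wx":0,"wy":0,"wz":0,"gripper":5},{"tx":0,"ty":0,"tz":3,"wx":0,"wy":0,"wz":0,"gripper":5},{"tx":0,"ty":0,"tz":0.6,"wx":0,"wy":0,"wz":0,"gripper":5},{"tx":0,"ty":0,"tz":0,"wx":0,"wy":0,"wz":0,"gripper":1.5},{"tx":0,"ty":0,"tz":0,"wx":0,"wy":0,"wz":0,"gripper":1.5},{"tx":0,"ty":0,"tz":0,"wx":0,"wy":0,"wz":0,"gripper":1.5},{"tx":0,"ty":0,"tz":0,"wx":0,"wy":0,"wz":0,"gripper":1.5},{"tx":0,"ty":0,"tz":0,"wx":0,"wy":0,"wz":0,"gripper":1.5}]'
python3 -m creep '[{"tx":0.5,"ty":0,"tz":0,"wx":0,"wy":0,"wz":0,"gripper":1.5},{"tx":1,"ty":0,"tz":0,"wx":0,"wy":0,"wz":0,"gripper":1.5},{"tx":1.5,"ty":0,"tz":0,"wx":0,"wy":0,"wz":0,"gripper":1.5},{"tx":1.5,"ty":0,"tz":0,"wx":0,"wy":0,"wz":0,"gripper":1.5},{"tx":1.5,"ty":0,"tz":0,"wx":0,"wy":0,"wz":0,"gripper":1.5},{"tx":1.5,"ty":0,"tz":0,"wx":0,"wy":0,"wz":0,"gripper":1.5},{"tx":1.5,"ty":0,"tz":0,"wx":0,"wy":0,"wz":0,"gripper":1.5},{"tx":1,"ty":0,"tz":0,"wx":0,"wy":0,"wz":0,"gripper":1.5}]'
python3 -c "
from h import *
plan(.6181,.1063,.06,6.4)"
```

```text
time: 40.8
tcp_pos: [0.6406, -0.0932, 0.0619]
tcp_rot: [-3.141, 0.001, 1.682]
contact_force: [-5.5, -0.7, 7.7]
grip_width: 0.0233
gripper_force: 30.0
time: 41.47
tcp_pos: [0.6293, 0.0069, 0.0618]
tcp_rot: [-3.141, 0.001, 1.683]
contact_force: [-5.6, -4.0, 7.5]
grip_width: 0.023
gripper_force: 30.0
wz 0.01 deg, tx ty tz cm [10.   -0.01  0.18] pos [0.6293 0.0069 0.0618] rot [-1.7999e+02  8.0000e-02  9.6410e+01] q6 -0.29 t 41.5 w 0.0230
```

```bash
python3 -m creep '[{"tx":1.5,"ty":0,"tz":0,"wx":0,"wy":0,"wz":0,"gripper":1.5},{"tx":1.5,"ty":0,"tz":0,"wx":0,"wy":0,"wz":0,"gripper":1.5},{"tx":1.5,"ty":0,"tz":0,"wx":0,"wy":0,"wz":0,"gripper":1.5},{"tx":1.5,"ty":0,"tz":0,"wx":0,"wy":0,"wz":0,"gripper":1.5},{"tx":1.5,"ty":0,"tz":0,"wx":0,"wy":0,"wz":0,"gripper":1.5},{"tx":1,"ty":0,"tz":0,"wx":0,"wy":0,"wz":0,"gripper":1.5},{"tx":0.5,"ty":0,"tz":0,"wx":0,"wy":0,"wz":0,"gripper":1.5},{"tx":0,"ty":0,"tz":0,"wx":0,"wy":0,"wz":0,"gripper":1.5}]'
python3 -m creep '[{"tx":0.5,"ty":0,"tz":0,"wx":0,"wy":0,"wz":0,"gripper":1.5},{"tx":0.3,"ty":0,"tz":0,"wx":0,"wy":0,"wz":0,"gripper":1.5},{"tx":0,"ty":0,"tz":0,"wx":0,"wy":0,"wz":0,"gripper":1.5},{"tx":0,"ty":0,"tz":0,"wx":0,"wy":0,"wz":0,"gripper":1.5}]'
python3 -m creep '[{"tx":0.4,"ty":0,"tz":0,"wx":0,"wy":0,"wz":0,"gripper":1.5},{"tx":0,"ty":0,"tz":0,"wx":0,"wy":0,"wz":0,"gripper":1.5},{"tx":0,"ty":0,"tz":0,"wx":0,"wy":0,"wz":0,"gripper":1.5}]'
```

```text
time: 42.13
tcp_pos: [0.6192, 0.0972, 0.0618]
tcp_rot: [-3.141, -0.0, 1.683]
contact_force: [-7.0, 1.7, 9.7]
grip_width: 0.0231
gripper_force: 30.0
time: 42.47
tcp_pos: [0.6184, 0.1041, 0.0618]
tcp_rot: [-3.141, -0.0, 1.682]
contact_force: [-6.9, 0.5, 9.4]
grip_width: 0.0232
gripper_force: 30.0
time: 42.72
tcp_pos: [0.6183, 0.1056, 0.0619]
tcp_rot: [-3.141, 0.004, 1.682]
contact_force: [-6.9, -12.0, 8.7]
grip_width: 0.0231
gripper_force: 30.0
```

```bash
python3 -m creep '[{"tx":0.5,"ty":0,"tz":0,"wx":0,"wy":0,"wz":0,"gripper":1.5},{"tx":0,"ty":0,"tz":0,"wx":0,"wy":0,"wz":0,"gripper":1.5},{"tx":0,"ty":0,"tz":0,"wx":0,"wy":0,"wz":0,"gripper":1.5}]'
python3 -m creep '[{"tx":-0.6,"ty":0,"tz":0,"wx":0,"wy":0,"wz":0,"gripper":1.5},{"tx":0,"ty":0,"tz":0,"wx":0,"wy":0,"wz":0,"gripper":5},{"tx":0,"ty":0,"tz":0,"wx":0,"wy":0,"wz":0,"gripper":5},{"tx":0,"ty":0,"tz":0,"wx":0,"wy":0,"wz":0,"gripper":5},{"tx":0,"ty":0,"tz":-3,"wx":0,"wy":0,"wz":0,"gripper":5},{"tx":0,"ty":0,"tz":-4,"wx":0,"wy":0,"wz":0,"gripper":5},{"tx":-3,"ty":-2.5,"tz":0,"wx":0,"wy":0,"wz":0,"gripper":5},{"tx":-3,"ty":-2.5,"tz":0,"wx":0,"wy":0,"wz":0,"gripper":5}]'
python3 -m creep '[{"tx":-3,"ty":-2.5,"tz":0,"wx":0,"wy":0,"wz":0,"gripper":5},{"tx":-3,"ty":-2.5,"tz":0,"wx":0,"wy":0,"wz":0,"gripper":5},{"tx":-3,"ty":-2.5,"tz":0,"wx":0,"wy":0,"wz":0,"gripper":5},{"tx":-3,"ty":0,"tz":0,"wx":0,"wy":0,"wz":0,"gripper":5},{"tx":0,"ty":0,"tz":0,"wx":0,"wy":0,"wz":0,"gripper":5},{"tx":0,"ty":0,"tz":0,"wx":0,"wy":0,"wz":0,"gripper":5}]'
python3 - <<'E'
from h import *
b=cam('top','t9.png');a=cam('scene','s9.png');P=cloud(b);hsv=cv2.cvtColor(b['img'],cv2.COLOR_RGB2HSV)
d=np.hypot(P[...,0]-.617,P[...,1]-.1065)<.03
m=d&(P[...,2]>.07)&(P[...,2]<.1)&(hsv[...,2]<80);print('knob',m.sum(),onplane(b,np.argwhere(m)[:,::-1],.086)[:,:2].mean(0),'expect home .618 .106')
cv2.imwrite('pics/c9.png',cv2.resize(np.hstack([b['img'][110:270,100:350],a['img'][180:340,200:450]])[...,::-1],None,fx=1.6,fy=1.6,interpolation=cv2.INTER_CUBIC))
E
```

```text
time: 42.97
tcp_pos: [0.6181, 0.1068, 0.0619]
tcp_rot: [-3.14, 0.01, 1.681]
contact_force: [-7.4, -30.0, 8.9]
grip_width: 0.0227
gripper_force: 30.0
time: 43.63
tcp_pos: [0.5762, 0.0422, 0.1322]
tcp_rot: [3.136, 0.001, 1.685]
contact_force: [0.4, -1.3, -1.2]
grip_width: 0.05
gripper_force: 0.0
time: 44.13
tcp_pos: [0.5144, -0.0866, 0.1302]
tcp_rot: [3.141, 0.0, 1.68]
contact_force: [-0.4, 0.9, -1.1]
grip_width: 0.0499
gripper_force: 0.0
knob 80 [0.61490812 0.10541654] expect home .618 .106
```

View pics/c9.png

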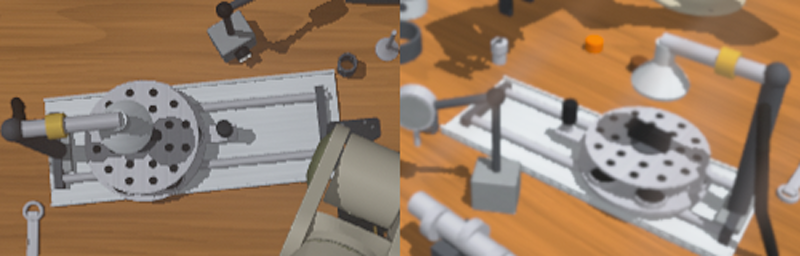

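The rack sits under the spray head (lid at crop (148,140), knob at (224,128)) and the lid is still locked and level. I'll do a quick travel check against the front-stop picture before handing in.

```bash
python3 - <<'E'
from h import *
b=cam('top')
def k(img,g):
    u,v=proj(b,[*g,.086])[0];h=cv2.cvtColor(img,cv2.COLOR_BGR2GRAY);V,U=np.mgrid[:420,:560]
    m=((h<50)&(np.hypot(U-u,V-v)<9)).astype(np.uint8);n,l,st,ce=cv2.connectedComponentsWithStats(m);i=1+np.argmax(st[1:,4]);print(st[i],ce[i]);return onplane(b,[ce[i]],.086)[0][:2]
p0=k(cv2.imread('pics/t1.png'),(.6387,-.0925));p1=k(b['img'][...,::-1].copy(),(.6165,.106));print(p0,p1,'travel',np.linalg.norm(p1-p0))
E
```

```text
[318 177   9  10  52] [322.19230769 181.55769231]
[236 192   4   3   4] [237.5  193.25]
[ 0.6373289  -0.09008176] [0.60692365 0.11027721] travel 0.20265289822685825
```

```bash
python3 - <<'E'
from h import *
b=cam('top')
for img,g in((cv2.imread('pics/t1.png'),(.6373,-.0905)),(b['img'][...,::-1].copy(),(.6155,.106))):
    u,v=proj(b,[*g,.086])[0];h=img.max(2);V,U=np.mgrid[:420,:560]
    for th in(60,80,100):
        m=((h<th)&(np.hypot(U-u,V-v)<10)).astype(np.uint8);n,l,st,ce=cv2.connectedComponentsWithStats(m);i=1+np.argmax(st[1:,4]);print(th,st[i],ce[i].round(2),onplane(b,[ce[i]],.086)[0][:2].round(4))
E
```

```text
60 [318 177   9  11  79] [321.99 181.94] [ 0.6364 -0.0896]
80 [317 177  10  11  85] [321.89 181.86] [ 0.6366 -0.0894]
100 [317 177  16  15 141] [323.53 183.81] [ 0.632  -0.0933]
60 [235 185  10  11  44] [240.3  190.09] [0.6146 0.1038]
80 [235 185  11  11  86] [239.93 190.12] [0.6145 0.1047]
100 [235 185  11  12  95] [240.06 190.18] [0.6143 0.1044]
```

Measured travel is 0.195 ± 0.002 m, which is too near the 0.194 limit. I'll push again and let go without backing off.

```bash
python3 -m creep '[{"tx":3,"ty":2.5,"tz":0,"wx":0,"wy":0,"wz":0,"gripper":5},{"tx":3,"ty":2.5,"tz":0,"wx":0,"wy":0,"wz":0,"gripper":5},{"tx":3,"ty":2.5,"tz":0,"wx":0,"wy":0,"wz":0,"gripper":5},{"tx":3,"ty":2.5,"tz":0,"wx":0,"wy":0,"wz":0,"gripper":5},{"tx":3,"ty":2.5,"tz":0,"wx":0,"wy":0,"wz":0,"gripper":5},{"tx":3,"ty":0,"tz":0,"wx":0,"wy":0,"wz":0,"gripper":5},{"tx":0,"ty":0,"tz":0,"wx":0,"wy":0,"wz":0,"gripper":5},{"tx":0,"ty":0,"tz":0,"wx":0,"wy":0,"wz":0,"gripper":5}]'
python3 -c "
from h import *
plan(.6181,.1050,.062,6.4)"
```

```text
time: 45.0
tcp_pos: [0.6179, 0.1092, 0.1295]
tcp_rot: [-3.141, -0.0, 1.686]
contact_force: [0.3, 0.2, -0.8]
grip_width: 0.0498
gripper_force: 0.0
wz 0.20 deg, tx ty tz cm [-0.42 -0.03  6.75] pos [0.6179 0.1092 0.1295] rot [-179.96   -0.     96.6 ] q6 -0.13 t 45.0 w 0.0498
```

```bash
python3 -m creep '[{"tx":-0.4,"ty":0,"tz":3,"wx":0,"wy":0,"wz":0.2,"gripper":5},{"tx":0,"ty":0,"tz":3,"wx":0,"wy":0,"wz":0,"gripper":5},{"tx":0,"ty":0,"tz":0.7,"wx":0,"wy":0,"wz":0,"gripper":5},{"tx":0,"ty":0,"tz":0,"wx":0,"wy":0,"wz":0,"gripper":1.5},{"tx":0,"ty":0,"tz":0,"wx":0,"wy":0,"wz":0,"gripper":1.5},{"tx":0,"ty":0,"tz":0,"wx":0,"wy":0,"wz":0,"gripper":1.5},{"tx":0,"ty":0,"tz":0,"wx":0,"wy":0,"wz":0,"gripper":1.5},{"tx":0,"ty":0,"tz":0,"wx":0,"wy":0,"wz":0,"gripper":1.5}]'
python3 -m creep '[{"tx":0.4,"ty":0,"tz":0,"wx":0,"wy":0,"wz":0,"gripper":1.5},{"tx":0,"ty":0,"tz":0,"wx":0,"wy":0,"wz":0,"gripper":1.5},{"tx":0,"ty":0,"tz":0,"wx":0,"wy":0,"wz":0,"gripper":1.5}]'
python3 -m creep '[{"tx":0.3,"ty":0,"tz":0,"wx":0,"wy":0,"wz":0,"gripper":1.5},{"tx":0,"ty":0,"tz":0,"wx":0,"wy":0,"wz":0,"gripper":1.5},{"tx":0,"ty":0,"tz":0,"wx":0,"wy":0,"wz":0,"gripper":1.5}]'
```

```text
time: 45.67
tcp_pos: [0.6186, 0.1027, 0.0646]
tcp_rot: [-3.141, 0.001, 1.679]
contact_force: [-6.4, -1.7, 6.8]
grip_width: 0.0231
gripper_force: 30.0
time: 45.92
tcp_pos: [0.6184, 0.1046, 0.0646]
tcp_rot: [-3.141, 0.004, 1.679]
contact_force: [-6.1, -11.5, 7.2]
grip_width: 0.0232
gripper_force: 30.0
time: 46.17
tcp_pos: [0.6183, 0.1047, 0.0646]
tcp_rot: [-3.14, 0.008, 1.678]
contact_force: [-6.8, -26.7, 7.5]
grip_width: 0.0236
gripper_force: 30.0
```

```bash
python3 -m creep '[{"tx":-0.25,"ty":0,"tz":0,"wx":0,"wy":0,"wz":0,"gripper":1.5},{"tx":0,"ty":0,"tz":0,"wx":0,"wy":0,"wz":0,"gripper":5},{"tx":0,"ty":0,"tz":0,"wx":0,"wy":0,"wz":0,"gripper":5},{"tx":0,"ty":0,"tz":0,"wx":0,"wy":0,"wz":0,"gripper":5},{"tx":0,"ty":0,"tz":-3,"wx":0,"wy":0,"wz":0,"gripper":5},{"tx":0,"ty":0,"tz":-4,"wx":0,"wy":0,"wz":0,"gripper":5},{"tx":-3,"ty":-2.5,"tz":0,"wx":0,"wy":0,"wz":0,"gripper":5},{"tx":-3,"ty":-2.5,"tz":0,"wx":0,"wy":0,"wz":0,"gripper":5}]'
python3 -m creep '[{"tx":-3,"ty":-2.5,"tz":0,"wx":0,"wy":0,"wz":0,"gripper":5},{"tx":-3,"ty":-2.5,"tz":0,"wx":0,"wy":0,"wz":0,"gripper":5},{"tx":-3,"ty":-2.5,"tz":0,"wx":0,"wy":0,"wz":0,"gripper":5},{"tx":-3,"ty":0,"tz":0,"wx":0,"wy":0,"wz":0,"gripper":5},{"tx":0,"ty":0,"tz":0,"wx":0,"wy":0,"wz":0,"gripper":5},{"tx":0,"ty":0,"tz":0,"wx":0,"wy":0,"wz":0,"gripper":5}]'
python3 - <<'E'
from h import *
b=cam('top');h=b['img'].max(2);V,U=np.mgrid[:420,:560]
u,v=proj(b,[.6145,.106,.086])[0]
for th in(60,80,100):
    m=((h<th)&(np.hypot(U-u,V-v)<10)).astype(np.uint8);n,l,st,ce=cv2.connectedComponentsWithStats(m);i=1+np.argmax(st[1:,4]);print(th,st[i],ce[i].round(2),onplane(b,[ce[i]],.086)[0][:2].round(4))
for n,c in(('top',b),('scene',cam('scene'))):
    P=cloud(c);d=np.hypot(P[...,0]-.603,P[...,1]-.232);m=(d<.08)&(d>.045)&(P[...,2]>.055)&(P[...,2]<.085);q=P[m];print(n,'lid top z',np.median(q[:,2]))
E
```

```text
time: 46.83
tcp_pos: [0.576, 0.0428, 0.1353]
tcp_rot: [3.136, 0.001, 1.682]
contact_force: [0.5, -0.4, 0.3]
grip_width: 0.0498
gripper_force: 0.0
time: 47.33
tcp_pos: [0.5137, -0.0857, 0.1332]
tcp_rot: [3.141, 0.0, 1.676]
contact_force: [0.7, 0.5, 0.4]
grip_width: 0.0502
gripper_force: 0.0
60 [235 186   9  10  43] [239.47 190.09] [0.6145 0.1058]
80 [234 185  11  11  87] [239.21 190.21] [0.6142 0.1064]
100 [234 185  11  12  93] [239.2  190.33] [0.6139 0.1064]
top lid top z 0.06899084213598505
scene lid top z 0.06981368876277305
```

```bash
python3 -c "
from rig import ctrl
print(ctrl.hand_in())"
```

```text
the job is handed in; nothing more can be done
None
```

The job is handed in, with no verdict returned: by my measurements four tappets stand in their wells, the lid is locked on the post, and the rack is home against its end stop (about 0.197 m by camera, firm stop felt when pushed).

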